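# Crack a walnut for the filling

## Robot

A 6-joint arm with a two-finger parallel gripper is mounted at the origin on the work surface. World frame = base frame: x ahead of the robot, y to its left, z up, the work surface at z = 0. Lengths are in m, angles in rad, forces in N, time in s.
With the tool pointing down it reaches from about 0.375 to 0.975 m from the base axis. Payload 3.8 kg.
Tool frame: the origin (TCP) lies midway between the tips of the shut fingers; the grasp point (between the pads) lies 19 mm behind it; z points along the fingers, x is the direction in which the jaws open and shut, and the axes are right-handed (so a half turn about z gives the same grasp; the last joint's range is limited). The gripper opens to 88 mm and grips with 3 to 60 N. Pads are 18 mm wide; open, the fingers measure 123 mm over their backs; the gripper's body (75 mm by 187 mm) begins 45 mm behind the grasp point.
Start: joints at [-1.331, 0.264, 1.604, -0, 1.274, -0.037], TCP at [0.184, -0.649, 0.239] pointing down, gripper open.
Joint ranges: [-2.63, 2.63], [-0.94, 2.18], [0.31, 2.57], [-1.31, 4.45], [0, 2.66], [-2.55, 2.55]. Speed limits (rad/s): [2.57, 2.57, 3.14, 3.14, 3.14, 3.14].

## Interface

Orientations are given as [roll, pitch, yaw] about the fixed x, y, z axes, in that order (R = Rz(yaw) Ry(pitch) Rx(roll)).
In Python, from workcell import * gives the robot as it stands. The module is installed in compiled form; this text tells all that it offers.
- The arm moves only by the tool step_arm, never from a script. Its argument "series" is a list of rows, each a list of 5 numbers: the shift along the tool's x, y, z in cm, then the turn about the tool's z in degrees, then the closure in counts, from 0 (fully open) to 255 (shut). A call has exactly 10 rows; each row is the pose to reach, as a shift and turn from the pose commanded when the call began, along the tool's axes at that moment; what a row does not reach only later rows make up. A row lasts 1/12 s, in which the tool goes at most 41.7 mm and 7.16 degrees, less where a joint would pass 70% of its speed; a pose out of reach is approached as far as the arm can. A call with a gripper value outside its range is refused whole. The fingers move at their own pace and stop on an object; the grip force is fixed at half the most. Time passes only in rows, so rows that repeat a pose let the fingers close, or fill a call up. It gives the time, the measured TCP pose, the force and the opening at its end, in the units of the state.
- get_state(): the state, without advancing time (a new reading comes with each control period).
- camera(name): name is "scene" or "top" or "wrist"; returns the picture (420x560x3 uint8, red, green, blue); there is no depth.
- camera_model(name): a dict with "fx", "fy", "cx", "cy" (pixels), "xyz" and "rotation" of the camera in the world. Camera axes: x right, y up, looking along -z (the intrinsics and any distortion apply to the point x, -y, -z); pixel columns grow to the right and rows downward; lengths in m; the calibration is good to about 2 mm. The wrist camera is an equidistant fisheye: a pixel r from the principal point sees the ray r / f radians off the axis. A picture is of the moment at which its call begins: read the wrist's pose just before it. camera_model takes no time and is no camera call; for the wrist camera it gives the pose at the moment of the call.
- sign_off(): hands the job in, once; it reports no verdict.
Trained networks look in the newest picture that a camera, given by its name, has taken for a name from the list of things; names that differ only in an ending like _2 or _b are one class to them, and where a whole thing is asked for, a point or a joint stands for the part that bears it (a point fixed in the world has none). Each returns a list of dicts, best first, with "score" (0 to 1); they miss things now and then, are a little off and sometimes report something else, mostly with a low value. They report only what shows in the picture. A call takes as long as a camera call. They do not tell look-alikes from the thing itself.
- search_frame(camera, label): "extent" ([centre column, centre row, width, height] in pixels, round what is visible of it).
The state is a dict: "time_s": time; "qpos": joint angles; "dq": joint speeds; "joint_efforts": joint torques, N m; "ee_pos": TCP position; "tcp_rot": TCP orientation; "contact_force": force on the tool from outside, world axes, zero at the start; "wrist_torque": the same for the moment, N m; "gripper_width": finger opening in m.
Only numpy, scipy, OpenCV 4.12 (cv2) and the standard library are available. Lean on these libraries where they do the work, as an engineer would, in place of code of your own. Each camera call takes 0.05 s, during which the arm holds its last target.

## Task

Crack the walnut in the nutcracker: lay it lengthwise between the jaws, let go of it, and squeeze the two handles together just until the shell gives, without going on to crush the kernel. Then put the cracked walnut in the green bowl, setting it down rather than dropping it, leave the nutcracker open and flat on the bench and the bowl upright, and do not disturb the other things on the bench.

Things in the scene. Friction and masses are not known exactly. Their poses are not given: they have to be found in the camera images.
- walnut: The large walnut, loose, tan with a dark seam: 60 mm long, 46 mm across and high, 43 g. Origin at its centre, 23 mm above what it lies on. x along its length (dark point at +x), z up; the seam stands upright along x, a half shell on each side in y. Flats under it, at its sides and (19 mm across) at both ends: it does not roll. Take it by its ends; gripped across y it cracks at 33 N.
- walnut_shell (a joint): How far the +y half shell is pushed in towards the other (m): 0 whole. Pressed across y it yields under 1 mm up to a peak of about 33 N, then snaps in and stays at about 0.005 (cracked; the nut is then 41 mm across, its middle 2.5 mm to the -y side of the origin). Pressing on: 0.0056 at 50 N, 0.0064 (kernel crushed) at about 110 N on the shell.
- nutcracker: The nutcracker, loose, lying flat: two bright cast levers pinned at one end, upright serrated jaws, long black grips; 0.29 kg, 200 mm long, up to 34 mm high. Origin under its middle, on its centre line; x runs from the pin to the grips' butts (x = 102 mm), z up. The frame goes with the -y lever. Free for fingers between the levers: 38 mm in width, 28 mm from the walnut to the knuckle, more towards the grips.
- pin (a point): Axis of the nutcracker's pin, on its underside, at nutcracker x = -90 mm. The knuckle round it is 20 mm in diameter and 29 mm high.
- jaws (a point): Midway between the open jaws, 23 mm above the bench (nutcracker x = -22 mm, 68 mm from the pin): where the walnut's centre belongs, its length along the nutcracker's x so that each jaw bears on one half shell. The jaws are 40 mm long, 34 mm high and 51 mm apart at their middle (49 mm at the pin end); the walnut lies on the bench between them. Axes as the nutcracker's.
- handles (a point): Midway between the grips, 16 mm above the bench (nutcracker x = 65 mm). Grips straight from x = 15 to 85 mm, 3 to 29 mm high, open 66 mm outside, 42 mm inside: take both from above. Here the jaws meet the nut at 55 mm span; squeeze rises from 5 N to a peak of 20 N (24 N at x = 30 mm) at 53 mm, then drops away; from 43 mm it rises again, at 55 N the kernel is crushed.
- nutcracker_lever (a joint): Angle by which the +y lever has closed towards the other about the pin (rad): 0 open (sprung open with 2 to 5 N at the grips: it opens by itself when let go); about 0.07 when the jaws meet a whole walnut, 0.085 when it cracks, 0.15 when they meet the caved-in shell.
- bowl: The yellow-green plastic bowl for cracked nuts, loose, 0.3 kg, empty: 170 mm across the rim, 60 mm high, wall 4 mm. Origin at the centre of its underside, z up. Its sides flare: inside, about 34 mm radius at the floor, 50 mm at 12 mm above the bench, 69 mm at 30 mm, 81 mm at the rim.
- bowl_in (a point): Centre of the bowl's inner floor, 5 mm above the bench.
- ramekin: White ceramic ramekin, 74 mm across, 45 mm high. Origin under its centre, as for all the bystanders below. Leave it alone.
- timer: White round kitchen timer with a red bar knob, 68 mm across, 52 mm high. Leave it alone.
- cutter: Steel pastry cutter ring with a bow handle, 76 mm across, 61 mm high. Leave it alone.
- spice_tin: Orange round spice tin, 70 mm across, 56 mm high. Leave it alone.
- olive_jar: Green glass jar with a brass lid, 76 mm across, 115 mm high. Leave it alone.
- water_bottle: Clear bottle with a blue cap, 66 mm across, 215 mm high. Leave it alone.
- flour_tin: Yellow flour tin with a steel lid and black knob, 104 mm across, 181 mm high. Leave it alone.
- sugar_jar: Glass sugar jar with a wooden lid, 92 mm across, 150 mm high. Leave it alone.
Mind the look-alikes: they are no part of the job. Leave any blue look-alike of the walnut alone.

How it is judged:
By the outcome, as a careful person would: the job done as asked, in the order asked, and still so for the second after the job is handed in, with the robot touching nothing.
It also fails if it takes over 67 s, if anything falls off the work surface, if the arm or the gripper's body presses on something with over 40 N, if the wrist force passes 120 N, or if a joint passes its speed limit or range.

## Working session

There is one attempt and no reset: what is moved stays moved. The work goes in short steps, Python scripts to look and compute and a tool call to move; the robot and the scene stay as the last step left them, time stands still between calls to the robot, and variables do not carry over. Pictures are saved under pics/ and viewed, and the job is handed in when it is done.

Besides the shell and the picture viewer there is one more tool, called after "Request:" as name(argument=value, ...) on one line, values as JSON. step_arm: Moves the arm, as the interface text tells. Its arguments: {"type":"object","properties":{"series":{"type":"array","items":{"type":"array","items":{"type":"number"}}}},"required":["series"]}

```bash
mkdir -p pics
cat > h.py <<'E'
from workcell import *
import numpy as np, cv2
from scipy.spatial.transform import Rotation as R
def save(name,fn,crop=None,scale=1):
    im=camera(name); 
    if crop: c0,r0,c1,r1=crop; im=im[r0:r1,c0:c1]
    im=cv2.resize(im,None,fx=scale,fy=scale,interpolation=cv2.INTER_CUBIC)
    cv2.imwrite('pics/'+fn,im[:,:,::-1]); return im
def ray(cm,u,v,fish=False):
    x=(u-cm['cx'])/cm['fx']; y=(v-cm['cy'])/cm['fy']
    if fish:
        r=np.hypot(x,y); s=np.sin(r)/r if r>1e-9 else 1.
        d=np.array([x*s,-y*s,-np.cos(r)])
    else: d=np.array([x,-y,-1.])
    M=np.array(cm['rotation']); 
    if M.shape!=(3,3): M=R.from_euler('xyz',M).as_matrix()
    return np.array(cm['xyz']),M@d
def atz(cm,u,v,z,fish=False):
    o,d=ray(cm,u,v,fish); return o+d*(z-o[2])/d[2]
E
python3 - <<'E'
from h import *
for n in ['scene','top','wrist']:
    save(n,n+'0.png'); cm=camera_model(n); print(n,cm)
print(get_state())
for n in ['scene','top']:
    for l in ['walnut','nutcracker','bowl']:
        print(n,l,search_frame(n,l)[:4])
E
```

```text
scene {'fx': 500.12819396489266, 'fy': 500.12819396489266, 'cx': 270.9130694074342, 'cy': 213.86012105713516, 'xyz': array([0.92268557, 0.53709908, 1.17590337]), 'rotation': array([0.545773  , 0.01424815, 2.42905226])}
top {'fx': 391.7603763107617, 'fy': 391.7603763107617, 'cx': 276.52120064385286, 'cy': 214.5743406623627, 'xyz': array([ 0.34192106, -0.00098978,  0.91359331]), 'rotation': array([ 0.16899429,  0.00318236, -1.57580842])}
wrist {'fx': 325.19226210127806, 'fy': 325.19226210127806, 'cx': 279.7804088115592, 'cy': 205.06355777350822, 'xyz': array([ 0.2635305 , -0.62548149,  0.38431758]), 'rotation': array([-0.32116471,  0.00207276, -1.29411031])}
{'time_s': 0.15, 'qpos': array([-1.33087175e+00,  2.64620545e-01,  1.60503149e+00, -1.22086213e-05,
        1.27370958e+00, -3.68786328e-02]), 'dq': array([-3.45510658e-06, -3.34709833e-03, -2.43173566e-03, -6.99640910e-04,
       -2.65535960e-03, -7.23927388e-04]), 'joint_efforts': array([ 6.09065482e-04, -5.02846599e+01, -3.57469010e+01,  7.29622669e-02,
        2.50001997e-02, -1.04460996e-04]), 'ee_pos': array([ 0.18434475, -0.
[... 302 characters left out ...]
 25.9, 18.3], 'score': 0.68}, {'extent': [216.5, 209.1, 19.0, 19.4], 'score': 0.66}]
scene nutcracker [{'extent': [223.6, 163.8, 53.6, 53.8], 'score': 0.64}, {'extent': [221.3, 166.9, 42.5, 44.4], 'score': 0.16}]
scene bowl [{'extent': [338.0, 256.9, 61.4, 63.2], 'score': 0.87}, {'extent': [240.4, 92.4, 21.8, 66.3], 'score': 0.32}]
top walnut [{'extent': [282.8, 188.1, 21.0, 26.0], 'score': 0.75}, {'extent': [375.4, 230.1, 90.8, 36.7], 'score': 0.74}, {'extent': [325.4, 180.8, 21.8, 29.3], 'score': 0.64}]
top nutcracker [{'extent': [376.1, 230.7, 92.9, 37.0], 'score': 0.77}, {'extent': [94.2, 152.4, 73.5, 59.6], 'score': 0.55}]
top bowl [{'extent': [179.1, 236.6, 75.8, 76.4], 'score': 0.88}]
```

View pics/top0.png

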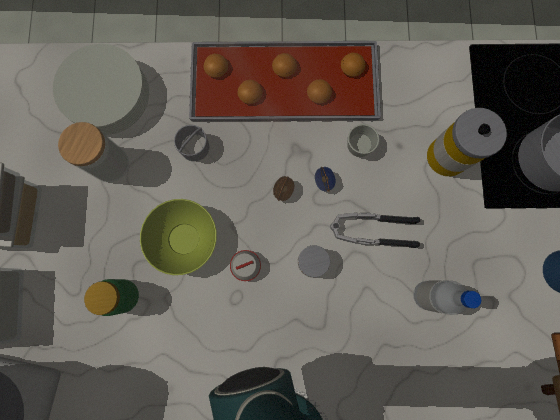

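View pics/scene0.png

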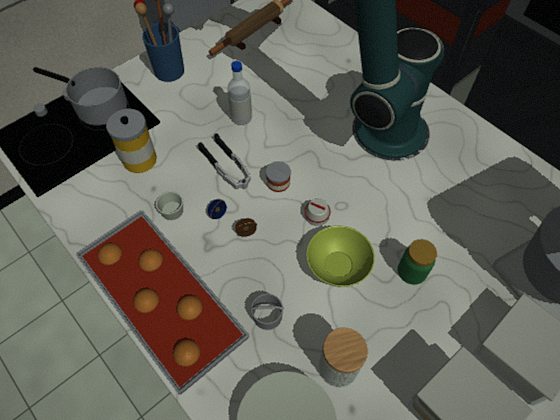

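Run:
```python
import cv2
im=cv2.imread('pics/top0.png')
cv2.imwrite('pics/topc.png',cv2.resize(im[140:280,240:440],None,fx=4,fy=4,interpolation=cv2.INTER_CUBIC))
```

```text
(no output)
```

View pics/topc.png

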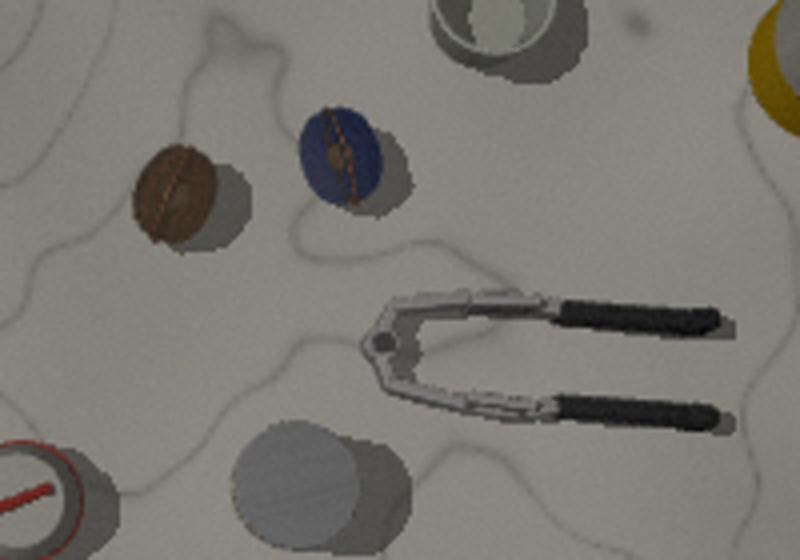

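Run:
```python
from h import *
cm=camera_model('top')
P=lambda u,v,z:atz(cm,u,v,z).round(4)
c=lambda u,v:(240+u/4,140+v/4)
print('walnut',P(*c(176,193),.023),P(*c(160,240),.03),P(*c(183,146),.03))
print('blue',P(*c(341,156),.023))
print('pin',P(*c(384,342),.029))
print('butts',P(*c(718,320),.016),P(*c(718,416),.016))
print('grip starts',P(*c(560,312),.016),P(*c(560,407),.016))
print('bowl',P(178.5,237,.06),P(183,239,.005))
for n,u,v,z in [('timer',245,265,.052),('spice',314,261,.056),('ram',363,140,.045),('cutter',192,142,.03),('olive',101,297,.115),('bottle',471,299,.215),('flour',484,130,.18),('sugar',82,144,.15)]: print(n,P(u,v,z))
```

```text
walnut [ 0.5561 -0.0167  0.023 ] [ 0.5267 -0.0071  0.03  ] [ 0.5824 -0.0209  0.03  ]
blue [ 0.5778 -0.1134  0.023 ]
pin [ 0.4669 -0.1343  0.029 ]
butts [ 0.4805 -0.33    0.016 ] [ 0.4248 -0.3263  0.016 ]
grip starts [ 0.4857 -0.2388  0.016 ] [ 0.4305 -0.2361  0.016 ]
bowl [0.4389 0.216  0.06  ] [0.4404 0.2193 0.005 ]
timer [0.3776 0.0704 0.052 ]
spice [ 0.3853 -0.08    0.056 ]
ram [ 0.6648 -0.2007  0.045 ]
cutter [0.6679 0.2    0.03  ]
olive [0.313  0.3526 0.115 ]
bottle [ 0.31   -0.3374  0.215 ]
flour [ 0.6337 -0.4086  0.18  ]
sugar [0.6207 0.3975 0.15  ]
```

Request:
step_arm(series=[[-2.5,-2.6,-1.5,-6,0],[-5.2,-5.4,-3,-12,0],[-8,-8.3,-4,-18,0],[-10.8,-11.2,-4,-24,0],[-13.6,-14.1,-4,-30,0],[-16.4,-17,-4,-36,0],[-19.2,-19.9,-4,-42,0],[-22,-22.8,-4,-48,0],[-24.8,-25.7,-4,-54,0],[-27.6,-28.6,-4,-60,0]])

```text
time_s: 1.28
ee_pos: [0.3847, -0.3039, 0.2791]
tcp_rot: [3.141, -0.001, -0.242]
contact_force: [0.2, 0.0, -0.5]
gripper_width: 0.0879
```

Request:
step_arm(series=[[0.8,-3.8,0,0,0],[1.6,-7.7,0,0,0],[2.4,-11.6,0,0,0],[3.2,-15.5,1,0,0],[4.0,-19.4,3,0,0],[4.8,-23.3,5,0,0],[5.6,-27.2,7,0,0],[6.5,-30,9,0,0],[6.5,-30,10,0,0],[6.5,-30,10,0,0]])

```text
time_s: 2.12
ee_pos: [0.5187, -0.0289, 0.1755]
tcp_rot: [3.141, 0.006, -0.243]
contact_force: [-1.1, -0.4, -0.2]
gripper_width: 0.088
```

Run:
```python
from h import *
cm=camera_model('wrist'); save('wrist','w1.png',scale=1.4); print(cm['xyz'],cm['rotation'],get_state()['ee_pos'],get_state()['tcp_rot'])
for l in ['walnut','nutcracker']:
  for d in search_frame('wrist',l)[:4]: print(l,d, atz(cm,*d['extent'][:2],.023,True).round(4))
```

```text
[0.5391781  0.05216735 0.32199099] [-0.32237545  0.00541011 -0.24309254] [ 0.51915517 -0.03016258  0.17712739] [ 3.1404466   0.00386424 -0.24464538]
walnut {'extent': [355.3, 248.9, 53.4, 44.9], 'score': 0.98} [ 0.5783 -0.1098  0.023 ]
nutcracker {'extent': [272.1, 326.1, 69.8, 107.7], 'score': 0.86} [ 0.4689 -0.1871  0.023 ]
nutcracker {'extent': [316.4, 177.5, 56.5, 27.0], 'score': 0.21} [ 0.5539 -0.0259  0.023 ]
```

View pics/w1.png

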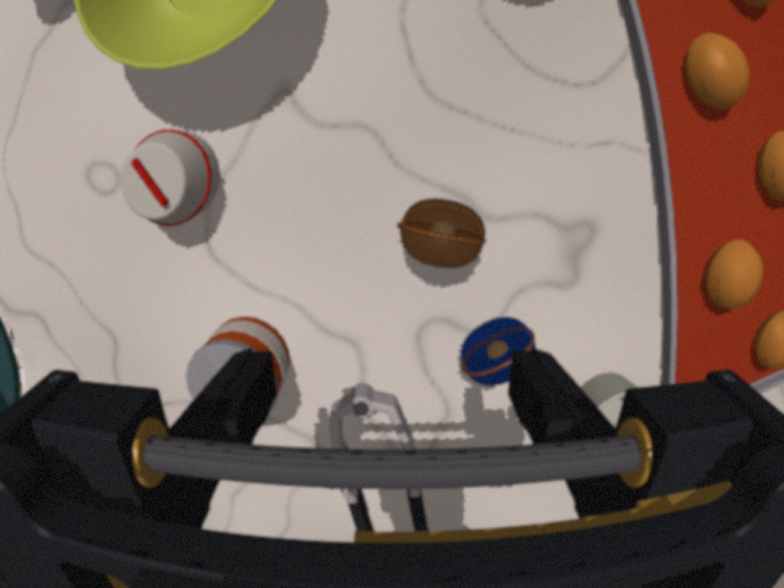

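Run:
```python
from h import *
cm=camera_model('wrist'); im=camera('wrist'); s=get_state()
c=cv2.resize(im[120:220,260:400],None,fx=5,fy=5,interpolation=cv2.INTER_CUBIC); cv2.imwrite('pics/wc.png',c[:,:,::-1])
hsv=cv2.cvtColor(im,cv2.COLOR_RGB2HSV)
roi=np.zeros(im.shape[:2],bool); roi[130:205,275:355]=1
m=(roi&(hsv[:,:,1]>90)&(hsv[:,:,2]<190)).astype(np.uint8)
n,l,st,ce=cv2.connectedComponentsWithStats(m); i=1+np.argmax(st[1:,4]); print(st[i],ce[i])
pts=cv2.findNonZero((l==i).astype(np.uint8)).reshape(-1,2)
W=np.array([atz(cm,u,v,.023,True)[:2] for u,v in pts])
mu=W.mean(0); ev,V=np.linalg.eigh(np.cov(W.T)); a=V[:,1]; print(mu, np.degrees(np.arctan2(a[1],a[0])), 4*np.sqrt(ev), 'ee',s['ee_pos'])
for e in [(399,226),(485,242)]: print(atz(cm,e[0]/1.4,e[1]/1.4,.03,True))
```

```text
[ 281  140   60   47 2227] [311.46924113 163.04400539]
[ 0.55556415 -0.01524547] 153.34106358797234 [0.04595811 0.05754661] ee [ 0.52082153 -0.03191423  0.18002758]
[ 0.53165409 -0.00628544  0.03      ]
[ 0.5854937  -0.03065798  0.03      ]
```

View pics/wc.png

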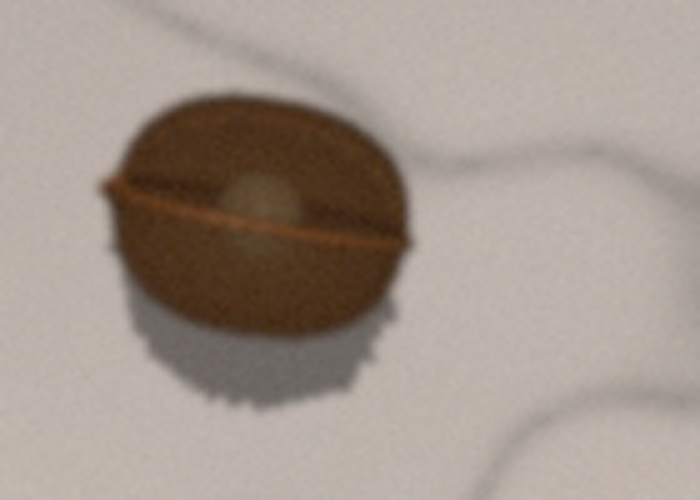

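```bash
cat >> h.py <<'E'
def blob(im,cm,box,fish,z=.023,smin=90,vmax=190):
    c0,r0,c1,r1=box
    hsv=cv2.cvtColor(im,cv2.COLOR_RGB2HSV); roi=np.zeros(im.shape[:2],bool); roi[r0:r1,c0:c1]=1
    m=(roi&(hsv[:,:,1]>smin)&(hsv[:,:,2]<vmax)).astype(np.uint8)
    n,l,st,ce=cv2.connectedComponentsWithStats(m); i=1+np.argmax(st[1:,4])
    pts=cv2.findNonZero((l==i).astype(np.uint8)).reshape(-1,2)
    W=np.array([atz(cm,u,v,z,fish)[:2] for u,v in pts])
    mu=W.mean(0); ev,V=np.linalg.eigh(np.cov(W.T)); a=V[:,1]; print(st[i],mu, np.degrees(np.arctan2(a[1],a[0])), 4*np.sqrt(ev))
E
python3 - <<'E'
from h import *
for k in range(3):
    cm=camera_model('wrist'); im=camera('wrist'); s=get_state(); blob(im,cm,(275,130,355,205),True); print(s['ee_pos'],s['tcp_rot'])
P=lambda u,v,z:atz(cm,260+u/5,120+v/5,z,True)
c=cv2.resize(im[120:220,260:400],None,fx=5,fy=5,interpolation=cv2.INTER_CUBIC); cv2.imwrite('pics/wc2.png',c[:,:,::-1])
cmt=camera_model('top'); imt=camera('top'); blob(imt,cmt,(268,170,300,205),False,smin=80,vmax=130)
cv2.imwrite('pics/tc2.png',cv2.resize(imt[165:215,260:345],None,fx=8,fy=8,interpolation=cv2.INTER_CUBIC)[:,:,::-1])
E
```

```text
[ 280  139   61   48 2219] [ 0.55553493 -0.01526898] 153.61790239384902 [0.04602241 0.05742631]
[ 0.52099467 -0.03203495  0.18026508] [-3.14156682e+00 -2.44794625e-03 -2.48626108e-01]
[ 280  139   61   48 2218] [ 0.55557254 -0.01531753] 152.9780583319242 [0.04608323 0.05739466]
[ 0.52103953 -0.03202551  0.18031648] [-3.14145775e+00 -2.66072988e-03 -2.48801144e-01]
[ 280  139   61   48 2213] [ 0.55556889 -0.01529425] 153.00317876508325 [0.04592434 0.0574695 ]
[ 0.52101159 -0.03192002  0.18023074] [-3.14131988e+00 -2.53839035e-03 -2.48844724e-01]
[274 186   2   9  14] [0.5537449  0.00582876] 175.30796656451065 [0.00425336 0.02421228]
```

View pics/wc2.png

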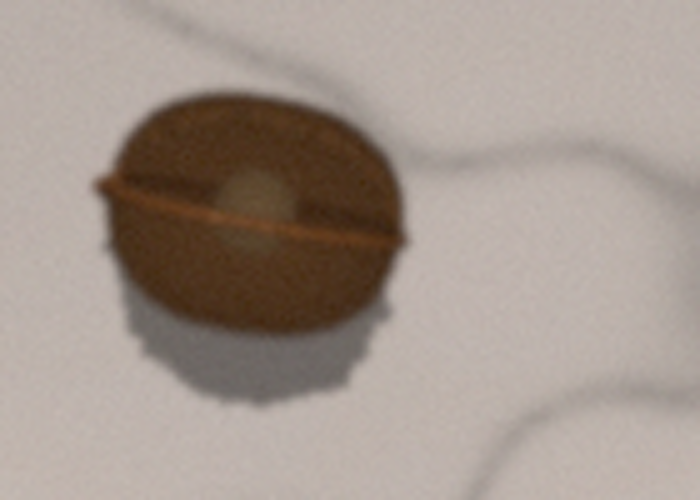

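View pics/tc2.png

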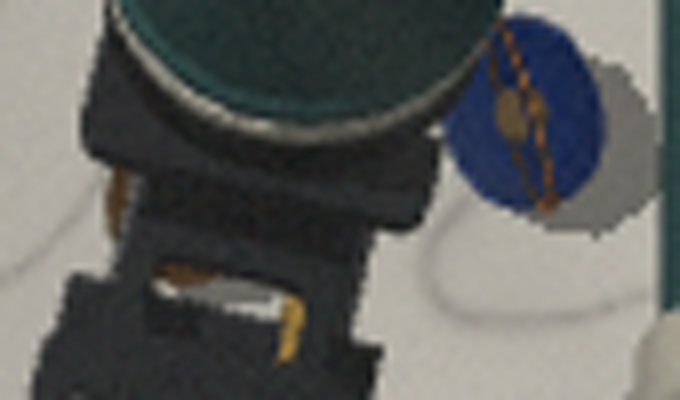

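```bash
python3 - <<'E'
from h import *
cm=camera_model('wrist'); s=get_state()
for a,b in [((103,185),(403,240)),((110,190),(400,238))]:
  for z in (.025,.032):
    p,q=[atz(cm,260+e[0]/5,120+e[1]/5,z,True) for e in (a,b)]
    d=q-p; print((p+q)/2,np.degrees(np.arctan2(d[1],d[0])),np.linalg.norm(d))
def go(target,yawdeg):
    s=get_state(); M=R.from_euler('xyz',s['tcp_rot']).as_matrix(); d=(np.array(target)-s['ee_pos'])@M*100
    dy=(np.degrees(s['tcp_rot'][2])-yawdeg+180)%360-180
    print('move cm',d.round(2),'turn',dy.round(1))
go([.5555,-.0165,.015],-25)
E
cat >> h.py <<'E'
def go(target,yawdeg):
    s=get_state(); M=R.from_euler('xyz',s['tcp_rot']).as_matrix(); d=(np.array(target)-s['ee_pos'])@M*100
    dy=(np.degrees(s['tcp_rot'][2])-yawdeg+180)%360-180
    print('ee',s['ee_pos'].round(4),s['tcp_rot'].round(4),'move cm',d.round(2),'turn',dy.round(1))
E
```

```text
[ 0.55579086 -0.01435714  0.025     ] -24.313402181517933 0.058343905557825024
[ 0.55543976 -0.01288145  0.032     ] -24.313402181517983 0.056990018409831984
[ 0.55606432 -0.01472216  0.025     ] -23.3104639358816 0.05622738970996989
[ 0.55570687 -0.013238    0.032     ] -23.31046393588161 0.05492261692238079
move cm [ 2.94 -2.33 16.51] turn 10.8
```

Request:
step_arm(series=[[1,-0.8,1,3,0],[2,-1.6,3,6,0],[2.9,-2.45,6,10,0],[2.9,-2.45,9,10.3,0],[2.9,-2.45,12,10.3,0],[2.9,-2.45,14.5,10.3,0],[2.9,-2.45,16.0,10.3,0],[2.9,-2.45,16.5,10.3,0],[2.9,-2.45,16.5,10.3,0],[2.9,-2.45,16.5,10.3,0]])

```text
time_s: 3.35
ee_pos: [0.5553, -0.0144, 0.0146]
tcp_rot: [-3.141, -0.001, -0.427]
contact_force: [-0.4, -0.3, -0.3]
gripper_width: 0.0882
```

Run:
```python
from h import *
save('wrist','w2.png',scale=1.4); go([.5555,-.0152,.015],-24.5)
```

```text
ee [ 0.556  -0.0143  0.0153] [-3.1407e+00 -2.5000e-03 -4.2700e-01] move cm [-0.01  0.1   0.03] turn 0.0
```

View pics/w2.png

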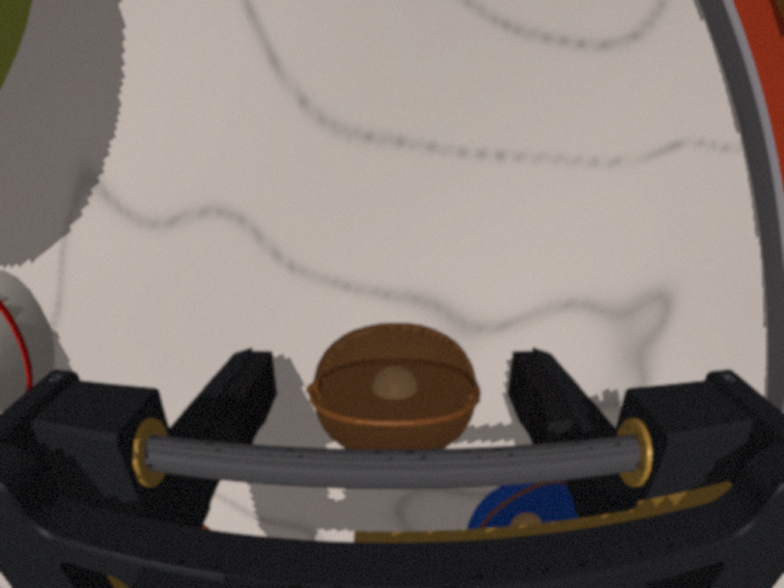

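```bash
cat >> h.py <<'E'
def proj(cm,p,fish):
    M=np.array(cm['rotation']); 
    if M.shape!=(3,3): M=R.from_euler('xyz',M).as_matrix()
    q=M.T@(np.array(p)-cm['xyz']); x,y,z=q[0],-q[1],-q[2]
    if fish:
        r=np.hypot(x,y); t=np.arctan2(r,z); k=t/r
        return np.array([cm['cx']+cm['fx']*x*k,cm['cy']+cm['fy']*y*k])
    return np.array([cm['cx']+cm['fx']*x/z,cm['cy']+cm['fy']*y/z])
E
python3 - <<'E'
from h import *
cm=camera_model('wrist'); s=get_state(); M=R.from_euler('xyz',s['tcp_rot']).as_matrix()
for p in [(0,0,0),(-.03,0,-.017),(.03,0,-.017),(-.03,0,-.008),(.03,0,-.008),(0,0,-.031),(-.044,.009,0),(-.044,-.009,0),(.044,-.009,0),(.044,.009,0)]:
    print(p,proj(cm,s['ee_pos']+M@np.array(p),True)*1.4)
E
```

```text
(0, 0, 0) [393.21854485 376.0719413 ]
(-0.03, 0, -0.017) [304.88073571 399.55948853]
(0.03, 0, -0.017) [481.76519458 399.39316123]
(-0.03, 0, -0.008) [309.07647099 386.13470216]
(0.03, 0, -0.008) [477.39860626 385.99406428]
(0, 0, -0.031) [393.5562077  425.08202492]
(-0.044, 0.009, 0) [278.79433356 394.44953501]
(-0.044, -0.009, 0) [273.64995811 352.92330403]
(0.044, -0.009, 0) [512.62191551 352.77147931]
(0.044, 0.009, 0) [507.37944166 394.25853323]
```

Request:
step_arm(series=[[0,0,0,0,60],[0,0,0,0,75],[0,0,0,0,90],[0,0,0,0,110],[0,0,0,0,130],[0,0,0,0,130],[0,0,0,0,130],[0,0,-1,0,130],[0,0,-3,0,130],[0,0,-5,0,130]])

```text
time_s: 4.23
ee_pos: [0.5531, -0.0138, 0.0634]
tcp_rot: [3.14, 0.003, -0.427]
contact_force: [0.5, 0.3, -0.5]
gripper_width: 0.0598
```

Run:
```python
from h import *
for k in range(2):
  cm=camera_model('wrist'); im=save('wrist','w3.png',scale=1.4); s=get_state(); 
print(s['ee_pos'],s['tcp_rot'],s['gripper_width'],s['contact_force'])
M=R.from_euler('xyz',s['tcp_rot']).as_matrix()
for p in [(0,0,0),(-.03,0,-.008),(.03,0,-.008),(0,0,-.031)]:
    print(p,proj(cm,s['ee_pos']+M@np.array(p),True)*1.4)
cv2.imwrite('pics/w3c.png',cv2.resize(im[300:500,220:560],None,fx=2.3,fy=2.3)[:,:,::-1])
```

```text
[ 0.55737234 -0.01408203  0.06726378] [-3.13929797 -0.00595587 -0.42658198] 0.05948361317570864 [0.72246954 0.92593597 0.16857773]
(0, 0, 0) [394.63394773 374.26949289]
(-0.03, 0, -0.008) [310.92097827 384.20738189]
(0.03, 0, -0.008) [478.38513738 384.14306312]
(0, 0, -0.031) [395.0836806  422.73703371]
```

View pics/w3c.png

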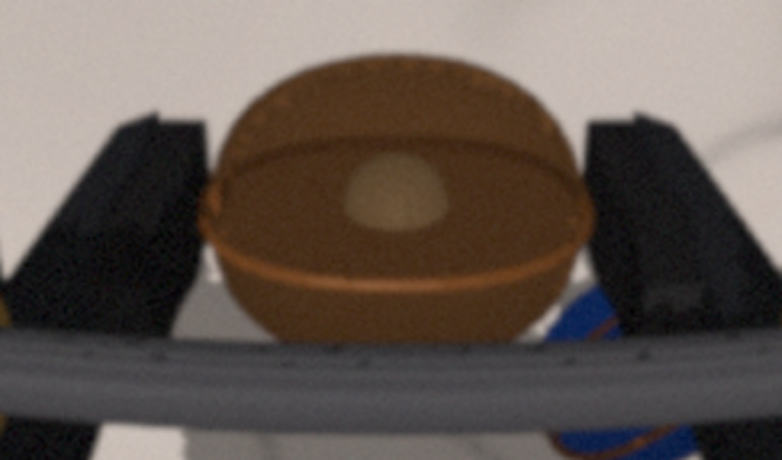

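Request:
step_arm(series=[[0,0,-3,-7,130],[0,0,-6,-14,130],[1,3,-7.5,-21,130],[2,6,-7.5,-28,130],[3,9,-7.5,-35,130],[4,12,-7.5,-42,130],[5,15,-7.5,-49,130],[6,17,-7.5,-56,130],[6.2,17.6,-7.5,-63,130],[6.2,17.6,-7.5,-70,130]])

```text
time_s: 5.17
ee_pos: [0.5374, -0.2019, 0.1376]
tcp_rot: [-3.141, 0.001, 0.798]
contact_force: [0.0, 0.7, -0.6]
gripper_width: 0.0595
```

Request:
step_arm(series=[[0,0,0,-7,130],[0,0,0,-14,130],[0,0,0,-21,130],[0,0,0,-28,130],[0,0,0,-35,130],[0,0,0,-40.4,130],[0,0,0,-40.4,130],[0,0,0,-40.4,130],[0,0,0,-40.4,130],[0,0,0,-40.4,130]])

```text
time_s: 6.0
ee_pos: [0.538, -0.1997, 0.1383]
tcp_rot: [-3.141, -0.0, 1.499]
contact_force: [0.4, -0.9, -0.9]
gripper_width: 0.0596
```

Run:
```python
from h import *
for k in range(3): im=camera('wrist')
cm=camera_model('wrist'); im=save('wrist','w4.png',scale=1.4); s=get_state(); 
print(s['ee_pos'],s['tcp_rot'],s['gripper_width'],s['qpos'],cm['xyz'],cm['rotation'])
for l in ['nutcracker','pin','handles','jaws']:
  for d in search_frame('wrist',l)[:2]: print(l,d, atz(cm,*d['extent'][:2],.023,True).round(4))
```

```text
[ 0.53822671 -0.199811    0.13871426] [ 3.14153805e+00 -2.23240127e-05  1.49969791e+00] 0.059778877893188774 [-3.98877086e-01  1.57987550e-01  1.92444580e+00  4.44021857e-05
  1.05911479e+00 -1.89859673e+00] [ 0.4556704 -0.1929452  0.2852847] [-3.22649926e-01 -6.26493955e-04  1.49942153e+00]
nutcracker {'extent': [245.0, 107.2, 248.2, 89.6], 'score': 0.93} [ 0.4591 -0.2208  0.023 ]
nutcracker {'extent': [108.0, 2.8, 32.5, 4.5], 'score': 0.4} [ 0.347  -0.3351  0.023 ]
handles {'extent': [247.1, 107.0, 240.8, 89.2], 'score': 0.64} [ 0.4591 -0.2191  0.023 ]
jaws {'extent': [246.2, 107.0, 248.3, 87.1], 'score': 0.77} [ 0.459  -0.2199  0.023 ]
```

View pics/w4.png

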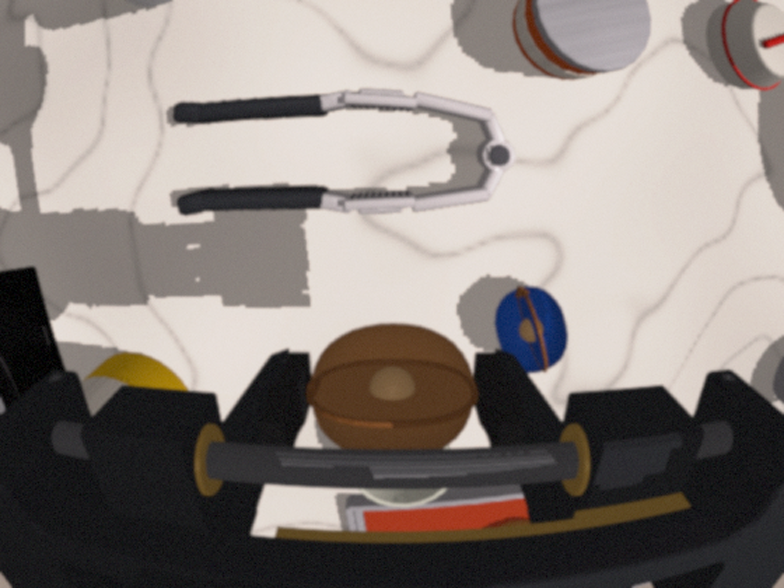

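Run:
```python
import cv2
im=cv2.imread('pics/w4.png')
cv2.imwrite('pics/w4c.png',cv2.resize(im[70:230,160:530],None,fx=2.1,fy=2.1,interpolation=cv2.INTER_CUBIC))
```

```text
(no output)
```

View pics/w4c.png

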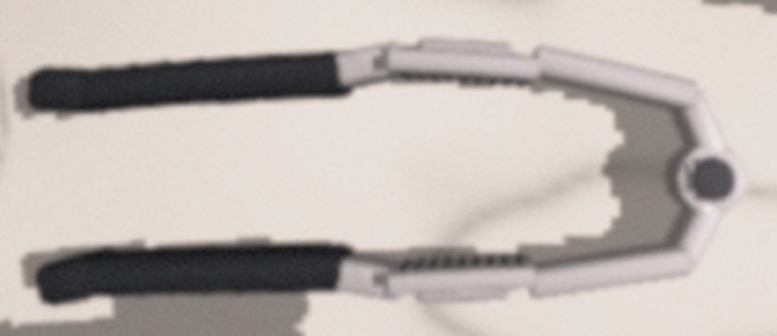

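```bash
cat > m4.py <<'E'
from h import *
cm=camera_model('wrist')
P=lambda u,v,z:atz(cm,(160+u/2.1)/1.4,(70+v/2.1)/1.4,z,True)
pin=P(712,178,.030); print('pin',pin)
for nm,u,a,b,z in [('jaw_in',460,76,269,.034),('jaw_out',460,42,297,.034),('jaw in pin end',530,80,268,.034),('jaw in grip end',400,74,270,.034),('grip',320,(58+93)/2,(249+287)/2,.02),('grip',250,79,269.5,.02),('grip',150,86.5,272.5,.02),('knee',690,90,265,.03)]:
    p,q=P(u,a,z),P(u,b,z); m=(p+q)/2; d=m-pin
    print(nm,p[:2].round(4),q[:2].round(4),'w',np.linalg.norm(p-q).round(4),'mid',m[:2].round(4),'dist',np.linalg.norm(d[:2]).round(4),'ang',np.degrees(np.arctan2(d[1],d[0])).round(2))
E
python3 m4.py
```

```text
pin [ 0.46679729 -0.13301997  0.03      ]
jaw_in [ 0.4365 -0.1983] [ 0.4873 -0.2021] w 0.051 mid [ 0.4619 -0.2002] dist 0.0674 ang -94.18
jaw_out [ 0.4275 -0.1977] [ 0.4948 -0.2027] w 0.0675 mid [ 0.4611 -0.2002] dist 0.0674 ang -94.82
jaw in pin end [ 0.4388 -0.1805] [ 0.4883 -0.1837] w 0.0497 mid [ 0.4635 -0.1821] dist 0.0492 ang -93.8
jaw in grip end [ 0.4346 -0.2137] [ 0.4863 -0.218 ] w 0.0519 mid [ 0.4605 -0.2158] dist 0.0831 ang -94.37
grip [ 0.4315 -0.2368] [ 0.4855 -0.2418] w 0.0542 mid [ 0.4585 -0.2393] dist 0.1066 ang -94.47
grip [ 0.43   -0.2566] [ 0.4839 -0.2621] w 0.0542 mid [ 0.457  -0.2594] dist 0.1267 ang -94.45
grip [ 0.4278 -0.2861] [ 0.4814 -0.2924] w 0.054 mid [ 0.4546 -0.2893] dist 0.1567 ang -94.45
knee [ 0.4428 -0.1379] [ 0.4904 -0.14  ] w 0.0476 mid [ 0.4666 -0.1389] dist 0.0059 ang -92.2
```

Request:
step_arm(series=[[-0.2,-2,0,0,130],[-0.4,-4,0,0.3,130],[-0.64,-6,0,0.3,130],[-0.64,-7.63,1,0.3,130],[-0.64,-7.63,3,0.3,130],[-0.64,-7.63,4.9,0.3,130],[-0.64,-7.63,6,0.3,130],[-0.64,-7.63,6,0.3,130],[-0.64,-7.63,6,0.3,130],[-0.64,-7.63,6,0.3,130]])

```text
time_s: 7.23
ee_pos: [0.4625, -0.2012, 0.0796]
tcp_rot: [3.14, 0.0, 1.495]
contact_force: [0.7, -0.5, 0.3]
gripper_width: 0.0597
```

Run:
```python
from h import *
for k in range(3): im=camera('wrist')
cm=camera_model('wrist'); im=save('wrist','w5.png',scale=1.4); s=get_state(); 
go([.4616,-.2008,.0155],85.6)
```

```text
ee [ 0.4626 -0.2012  0.0798] [3.1398e+00 7.0000e-04 1.4951e+00] move cm [ 0.04 -0.11  6.43] turn 0.1
```

View pics/w5.png

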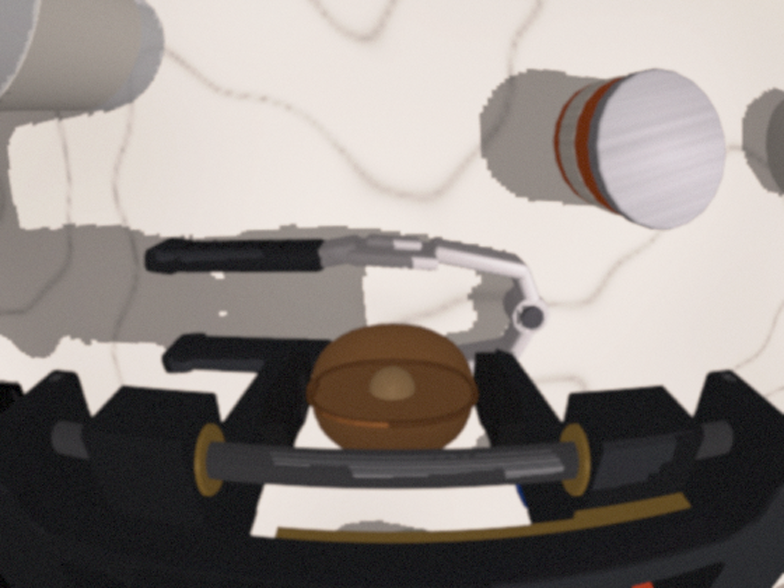

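Run:
```python
from h import *
cm=camera_model('wrist')
print(atz(cm,529/1.4,317/1.4,.030,True), cm['xyz'],cm['rotation'])
for u in (200,260,300):
  print(atz(cm,u/1.4,255/1.4,.02,True),atz(cm,u/1.4,353/1.4,.02,True))
print(proj(cm,[.4668,-.133,.03],True)*1.4, proj(cm,[.4546,-.2893,.02],True)*1.4,proj(cm,[.4278,-.2861,.02],True)*1.4)
```

```text
[ 0.46576152 -0.13420696  0.03      ] [ 0.37982128 -0.1938611   0.22623967] [-3.24492145e-01  1.23409331e-04  1.49505930e+00]
[ 0.42502511 -0.29281379  0.02      ] [ 0.47863916 -0.30529259  0.02      ]
[ 0.42797378 -0.26104812  0.02      ] [ 0.47997524 -0.27038788  0.02      ]
[ 0.42970991 -0.24125394  0.02      ] [ 0.48104461 -0.24879147  0.02      ]
[531.29320618 318.7767833 ] [217.08789392 310.03445335] [212.93374506 259.15980433]
```

Request:
step_arm(series=[[0,-0.16,1,0,130],[0,-0.16,2,0,130],[-0.04,-0.16,2.8,0,130],[-0.04,-0.16,3.3,0,130],[-0.04,-0.16,3.3,0,130],[-0.04,-0.16,3.3,0,130],[-0.04,-0.16,3.3,0,130],[-0.04,-0.16,3.3,0,130],[-0.04,-0.16,3.3,0,130],[-0.04,-0.16,3.3,0,130]])

```text
time_s: 8.27
ee_pos: [0.4604, -0.2013, 0.0461]
tcp_rot: [3.141, 0.0, 1.495]
contact_force: [-0.4, 0.4, -1.5]
gripper_width: 0.0598
```

Run:
```python
from h import *
cm=camera_model('wrist'); im=camera('wrist'); s=get_state(); 
cv2.imwrite('pics/w6.png',cv2.resize(im[150:330,100:420],None,fx=2.5,fy=2.5,interpolation=cv2.INTER_CUBIC)[:,:,::-1])
go([.4605,-.202,.0155],85.6)
print(cm['xyz'],cm['rotation'],(proj(cm,[.4658,-.1342,.03],True)-[100,150])*2.5,(proj(cm,[.4668,-.133,.03],True)-[100,150])*2.5)
```

```text
ee [ 0.4603 -0.2012  0.0461] [3.1409e+00 2.0000e-04 1.4950e+00] move cm [-0.07  0.02  3.06] turn 0.1
[ 0.37776299 -0.1939902   0.19269736] [-3.23495538e-01 -2.81531750e-04  1.49493289e+00] [733.15210101 254.18610921] [737.6212881  257.45781853]
```

View pics/w6.png

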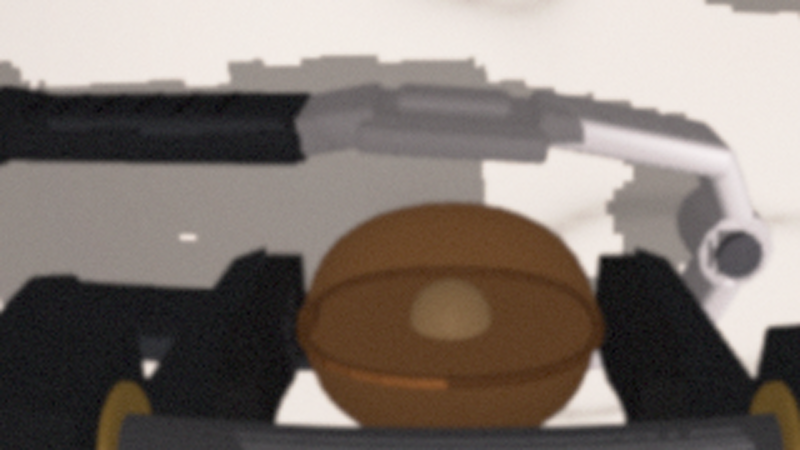

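Run:
```python
from h import *
from scipy.optimize import least_squares
b=camera_model('wrist')
V=[([0.4556704,-0.1929452,0.2852847],[-3.22649926e-01,-6.26493955e-04,1.49942153e+00],((160+712/2.1)/1.4,(70+178/2.1)/1.4)),
([0.37982128,-0.1938611,0.22623967],[-3.24492145e-01,1.23409331e-04,1.49505930e+00],(529/1.4,317/1.4)),
([0.37776299,-0.1939902,0.19269736],[-3.23495538e-01,-2.81531750e-04,1.49493289e+00],(100+738/2.5,150+254/2.5))]
def f(p):
    r=[]
    for x,ro,uv in V:
        c=dict(b); c['xyz']=np.array(x); c['rotation']=np.array(ro); r+=list(proj(c,p,True)-uv)
    return r
s=least_squares(f,[.466,-.134,.03]); print(s.x,np.array(f(s.x)).round(2))
for z in (.029,.031,.034):
    q=least_squares(lambda a:f([a[0],a[1],z]),[.466,-.134]); print(z,q.x,q.cost, np.array(f([*q.x,z])).round(2))
# with camera offset in tool (shift common)
cm=camera_model('wrist')
P=lambda u,v,z:atz(cm,100+u/2.5,150+v/2.5,z,True).round(4)
print('jaw far inner top', P(360,150,.034),P(548,160,.034), 'outer',P(400,95,.034))
s=get_state(); M=R.from_euler('xyz',s['tcp_rot']).as_matrix()
for p in [(-.03,0,-.008),(.03,0,-.008),(0,0,-.031),(0,-.023,-.008)]:
    print(p,(proj(cm,s['ee_pos']+M@np.array(p),True)-[100,150])*2.5)
```

```text
[ 0.46676003 -0.13280183  0.0281827 ] [-0.32 -0.09  1.18  0.17 -0.79 -0.08]
0.029 [ 0.46646095 -0.1330467 ] 1.1603176603154888 [-0.4  -0.42  1.18  0.25 -0.71  0.12]
0.031 [ 0.46572784 -0.1336461 ] 2.0898491059408335 [-0.6  -1.23  1.2   0.45 -0.52  0.63]
0.034 [ 0.46462483 -0.13454572] 5.516932963992251 [-0.9  -2.47  1.22  0.75 -0.23  1.41]
jaw far inner top [ 0.432  -0.2167  0.034 ] [ 0.4372 -0.1778  0.034 ] outer [ 0.4209 -0.2072  0.034 ]
(-0.03, 0, -0.008) [293.83435819 310.94302405]
(0.03, 0, -0.008) [594.79688573 311.11660843]
(0, 0, -0.031) [443.46509182 380.50908476]
(0, -0.023, -0.008) [443.81351819 206.39092146]
```

Run:
```python
from h import *
L=[]
for k in range(6):
    cm=camera_model('wrist'); s=get_state()
    M=R.from_euler('xyz',s['tcp_rot']).as_matrix(); C=R.from_euler('xyz',cm['rotation']).as_matrix()
    L.append(np.r_[M.T@(cm['xyz']-s['ee_pos']), R.from_matrix(M.T@C).as_rotvec(), s['ee_pos'],s['tcp_rot'],cm['xyz'],cm['rotation']])
    camera('top')
L=np.array(L); print(L.mean(0).round(4)); print(L.std(0).round(5))
```

```text
[ 1.0000e-03 -8.2800e-02 -1.4660e-01  2.8189e+00  3.0000e-04 -8.0000e-04
  4.6020e-01 -2.0120e-01  4.5900e-02  3.1412e+00  1.0000e-04  1.4950e+00
  3.7760e-01 -1.9390e-01  1.9250e-01 -3.2310e-01 -4.0000e-04  1.4949e+00]
[1.0e-05 1.0e-05 1.0e-05 4.0e-05 5.0e-05 2.0e-05 9.0e-05 5.0e-05 1.0e-04
 2.1e-04 7.0e-05 4.0e-05 6.0e-05 3.0e-05 8.0e-05 1.9e-04 8.0e-05 0.0e+00]
```

Request:
step_arm(series=[[0,0.1,0,0,130],[0,0.1,0.3,0,130],[0,0.1,0.6,0,130],[0,0.1,0.9,0,130],[0,0.1,1.2,0,130],[0,0.1,1.5,0,130],[0,0.1,1.8,0,130],[0,0.1,1.8,0,130],[0,0.1,1.8,0,130],[0,0.1,1.8,0,130]])

```text
time_s: 9.45
ee_pos: [0.461, -0.2012, 0.0277]
tcp_rot: [-3.142, -0.0, 1.495]
contact_force: [0.6, -0.9, -0.1]
gripper_width: 0.0594
```

Run:
```python
from h import *
cm=camera_model('wrist'); im=camera('wrist'); s=get_state(); print(s['contact_force'],s['wrist_torque'])
cv2.imwrite('pics/w7.png',cv2.resize(im[150:330,100:420],None,fx=2.5,fy=2.5,interpolation=cv2.INTER_CUBIC)[:,:,::-1])
go([.4613,-.2008,.0155],85.6)
im=camera('scene'); cv2.imwrite('pics/s7.png',cv2.resize(im[110:240,160:310],None,fx=5,fy=5,interpolation=cv2.INTER_CUBIC)[:,:,::-1])
```

```text
[ 0.19571487 -0.30744936  0.00095908] [-0.01966488 -0.16828418  0.00465993]
ee [ 0.4611 -0.2013  0.0278] [3.1414e+00 1.0000e-04 1.4951e+00] move cm [0.05 0.01 1.23] turn 0.1
```

View pics/w7.png

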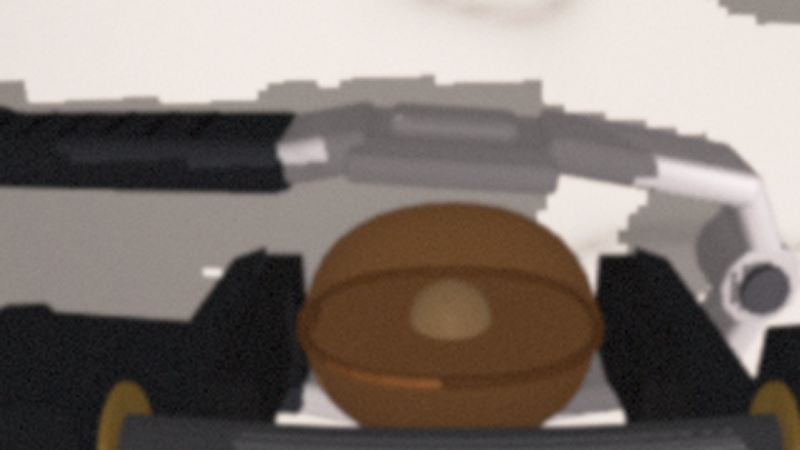

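View pics/s7.png

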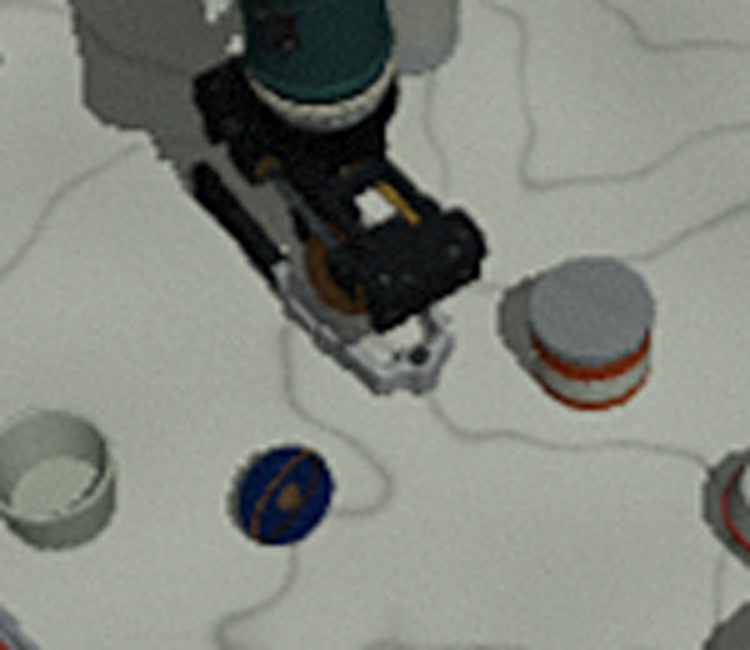

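Request:
step_arm(series=[[0.03,0,0.2,0,130],[0.03,0,0.4,0,130],[0.03,0,0.6,0,130],[0.03,0,0.8,0,130],[0.03,0,1.0,0,130],[0.03,0,1.15,0,130],[0.03,0,1.2,0,130],[0.03,0,1.2,0,130],[0.03,0,1.2,0,130],[0.03,0,1.2,0,130]])

```text
time_s: 10.38
ee_pos: [0.4611, -0.2009, 0.0158]
tcp_rot: [3.141, 0.0, 1.495]
contact_force: [-0.8, 0.5, 0.2]
gripper_width: 0.0601
```

Run:
```python
from h import *
cm=camera_model('wrist'); im=camera('wrist'); s=get_state(); print(s['contact_force'],s['wrist_torque'])
cv2.imwrite('pics/w8.png',cv2.resize(im[150:330,100:420],None,fx=2.5,fy=2.5,interpolation=cv2.INTER_CUBIC)[:,:,::-1])
go([.4613,-.2008,.0155],85.6)
```

```text
[-0.24030404  0.3653844  -1.16234609] [ 0.04698752 -0.17850217  0.04021923]
ee [ 0.4612 -0.201   0.0158] [3.1414e+00 1.0000e-04 1.4950e+00] move cm [0.02 0.01 0.03] turn 0.1
```

View pics/w8.png

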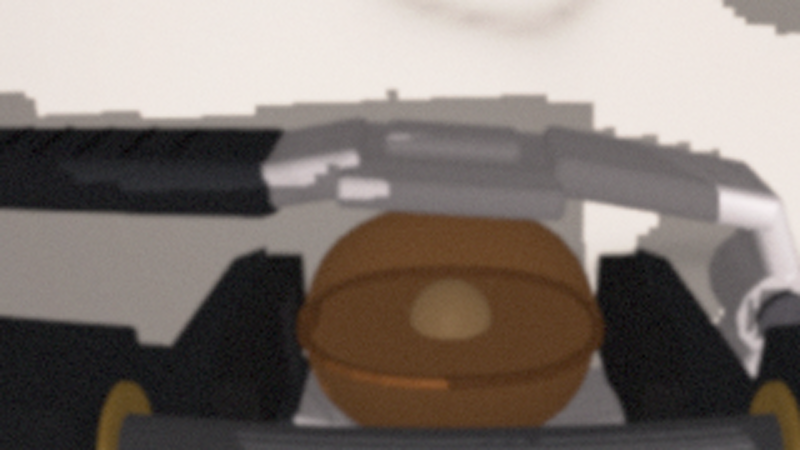

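Request:
step_arm(series=[[0,0,0.03,0,90],[0,0,0.03,0,70],[0,0,0.03,0,58],[0,0,0.03,0,52],[0,0,0.03,0,52],[0,0,0.03,0,52],[0,0,-1,0,52],[0,0,-3.5,0,52],[0,0,-7,0,52],[0,0,-11,0,52]])

```text
time_s: 11.27
ee_pos: [0.4592, -0.2, 0.1256]
tcp_rot: [-3.137, -0.002, 1.495]
contact_force: [0.7, -0.6, -1.0]
gripper_width: 0.0701
```

Run:
```python
from h import *
cm=camera_model('wrist'); im=save('wrist','w9.png',scale=1.4); s=get_state(); print(s['contact_force'],s['gripper_width'])
go([.4613,-.2008,.0155],85.6)
```

```text
[ 2.89126343 -0.41741529  3.86158882] 0.07016793049227849
ee [ 0.4652 -0.2029  0.1355] [3.1314 0.0042 1.4951] move cm [ 0.23 -0.53 12.  ] turn 0.1
```

View pics/w9.png

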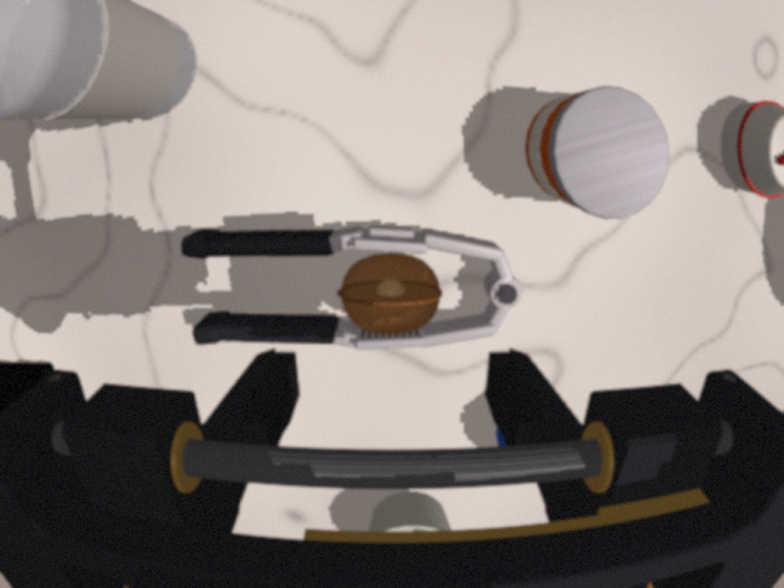

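Request:
step_arm(series=[[-1,0,0,7,0],[-2,0,0,14,0],[-3,0,0,21,0],[-4,0,0,28,0],[-5,0,0,35,0],[-6,0,0,42,0],[-7,0,0,49,0],[-7.7,0,0,56,0],[-7.7,0,0,63,0],[-7.7,0,0,70,0]])

```text
time_s: 12.15
ee_pos: [0.4553, -0.2783, 0.1264]
tcp_rot: [3.141, -0.001, 0.266]
contact_force: [-0.4, 0.2, 0.1]
gripper_width: 0.0881
```

Request:
step_arm(series=[[0,0,0,7,0],[0,0,0,14,0],[0,0,1,20,0],[0,0,2,20,0],[0,0,3,20,0],[0,0,4,20,0],[0,0,4,20,0],[0,0,4,20,0],[0,0,4,20,0],[0,0,4,20,0]])

```text
time_s: 12.98
ee_pos: [0.4556, -0.2779, 0.0862]
tcp_rot: [3.141, -0.001, -0.075]
contact_force: [-0.7, 0.7, 0.8]
gripper_width: 0.0881
```

Run:
```python
from h import *
camera('wrist');camera('wrist')
cm=camera_model('wrist'); im=save('wrist','w10.png',scale=1.4); s=get_state(); print(s['contact_force'],s['gripper_width'],cm['xyz'],cm['rotation'])
go([.4554,-.2776,.005],-4.4)
```

```text
[-0.07117906 -0.13962618  0.25098454] 0.08814604557045322 [ 0.46152217 -0.19461295  0.23289834] [-0.32200098 -0.00163721 -0.07557652]
ee [ 0.4556 -0.278   0.0863] [ 3.141e+00 -1.000e-03 -7.550e-02] move cm [-0.03 -0.04  8.13] turn 0.1
```

View pics/w10.png

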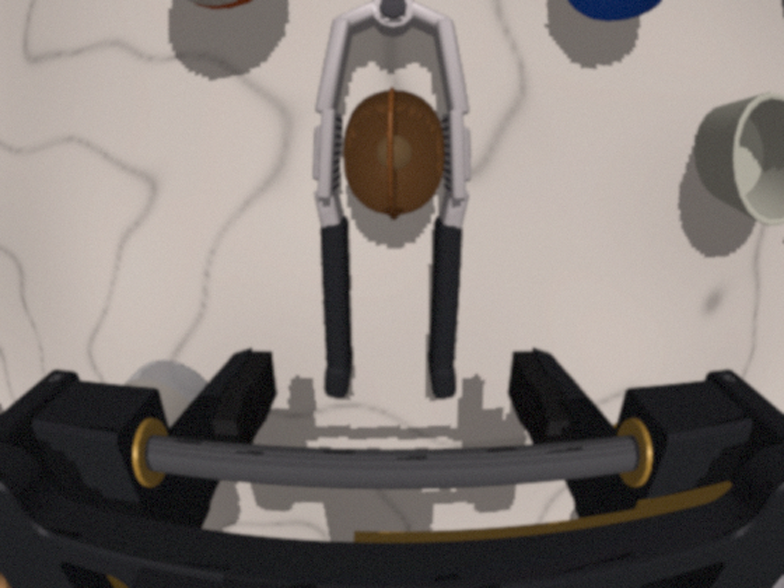

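Request:
step_arm(series=[[0,0,2,0,0],[0,0,4,0,0],[0,0,5.5,0,0],[0,0,6.5,0,0],[0,0,7.3,0,0],[0,0,7.8,0,0],[0,0,8.0,0,0],[0,0,8.0,0,0],[0,0,8.0,0,40],[0,0,8.0,0,55]])

```text
time_s: 13.97
ee_pos: [0.4558, -0.2781, 0.0065]
tcp_rot: [3.141, -0.001, -0.076]
contact_force: [1.2, -0.5, 0.2]
gripper_width: 0.0772
```

Run:
```python
from h import *
cm=camera_model('wrist'); im=save('wrist','w11.png',scale=1.4); s=get_state(); print(s['contact_force'],s['gripper_width'],cm['xyz'],cm['rotation'])
go([.4554,-.2776,.006],-4.4)
```

```text
[-0.34504778 -0.14420723  0.35418119] 0.07284947064562934 [ 0.46169631 -0.19472051  0.15308242] [-0.32219904 -0.00199001 -0.07585896]
ee [ 0.4558 -0.2781  0.0065] [ 3.1408e+00 -1.3000e-03 -7.5800e-02] move cm [-0.05 -0.05  0.05] turn 0.1
```

View pics/w11.png

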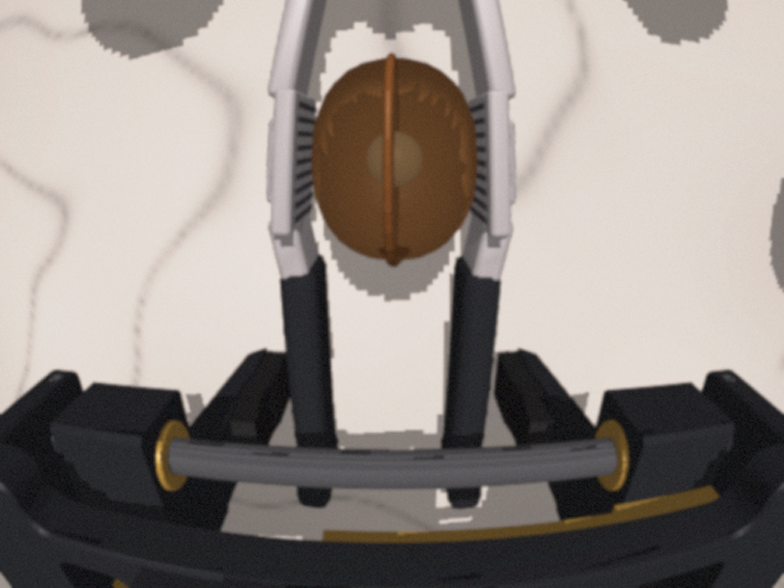

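Request:
step_arm(series=[[0,0,0,0,60],[0,0,0,0,65],[0,0,0,0,70],[0,0,0,0,75],[0,0,0,0,80],[0,0,0,0,84],[0,0,0,0,88],[0,0,0,0,92],[0,0,0,0,94],[0,0,0,0,94]])

```text
time_s: 14.85
ee_pos: [0.4558, -0.278, 0.0062]
tcp_rot: [3.141, -0.001, -0.076]
contact_force: [-0.7, 0.5, 5.3]
gripper_width: 0.0555
```

Run:
```python
from h import *
cm=camera_model('wrist'); im=save('wrist','w12.png',scale=1.4); s=get_state(); print(s['contact_force'],s['gripper_width'],cm['xyz'],cm['rotation'])
```

```text
[-1.89363009  0.03170865  5.26421821] 0.0562207490496554 [ 0.46162133 -0.19464993  0.152811  ] [-0.32198703 -0.00166588 -0.07580457]
```

View pics/w12.png

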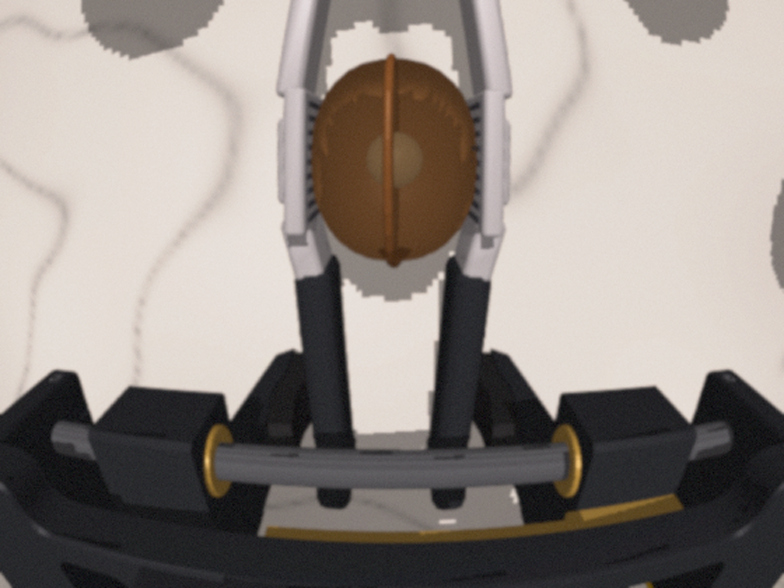

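Request:
step_arm(series=[[0,0,0,0,96],[0,0,0,0,97],[0,0,0,0,98],[0,0,0,0,99],[0,0,0,0,100],[0,0,0,0,101],[0,0,0,0,102],[0,0,0,0,103],[0,0,0,0,104],[0,0,0,0,104]])

```text
time_s: 15.73
ee_pos: [0.4556, -0.278, 0.0062]
tcp_rot: [3.141, -0.001, -0.076]
contact_force: [-1.2, 1.0, 5.9]
gripper_width: 0.0525
```

Run:
```python
from h import *
cm=camera_model('wrist'); im=save('wrist','w13.png',scale=1.4); s=get_state(); print(s['contact_force'],s['gripper_width'],cm['xyz'],cm['rotation'])
```

```text
[-1.51586727 -0.01194611  5.27507452] 0.05218897847090932 [ 0.46153994 -0.19466066  0.15278429] [-0.32195124 -0.00145891 -0.07589489]
```

View pics/w13.png

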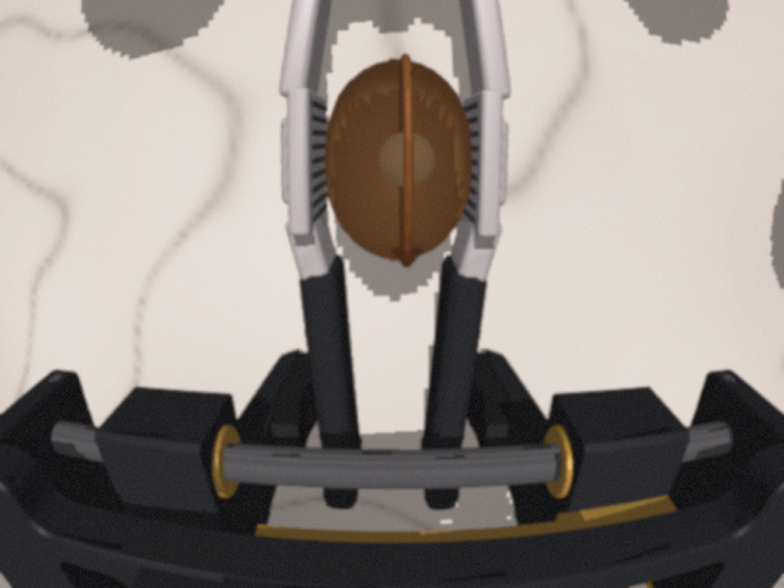

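Request:
step_arm(series=[[0,0,0,0,95],[0,0,0,0,85],[0,0,0,0,75],[0,0,0,0,65],[0,0,0,0,50],[0,0,0,0,30],[0,0,0,0,0],[0,0,0,0,0],[0,0,-2,0,0],[0,0,-5,0,0]])

```text
time_s: 16.62
ee_pos: [0.4522, -0.2757, 0.0528]
tcp_rot: [-3.138, 0.007, -0.076]
contact_force: [0.2, -0.1, 0.7]
gripper_width: 0.0877
```

Request:
step_arm(series=[[0,0,-3,0,0],[0,0,-4,0,0],[0,0,-4,0,0],[0,0,-4,0,0],[0,0,-4,0,0],[0,0,-4,0,0],[0,0,-4,0,0],[0,0,-4,0,0],[0,0,-4,0,0],[0,0,-4,0,0]])

```text
time_s: 17.45
ee_pos: [0.455, -0.2775, 0.0952]
tcp_rot: [-3.141, 0.001, -0.076]
contact_force: [-0.4, 0.6, -0.1]
gripper_width: 0.0883
```

Run:
```python
from h import *
cm=camera_model('wrist'); im=save('wrist','w14.png',scale=1.4); s=get_state(); print(s['contact_force'],s['gripper_width'],cm['xyz'],cm['rotation'])
go([.4554,-.2776,.006],-4.4)
```

```text
[-0.33203167 -0.32993784 -0.15636157] 0.08788966280576556 [ 0.46110596 -0.19432988  0.24183723] [-3.20980808e-01  1.48407485e-04 -7.58792423e-02]
ee [ 0.4551 -0.2776  0.0953] [-3.1413e+00  5.0000e-04 -7.5800e-02] move cm [0.04 0.   8.93] turn 0.1
```

View pics/w14.png

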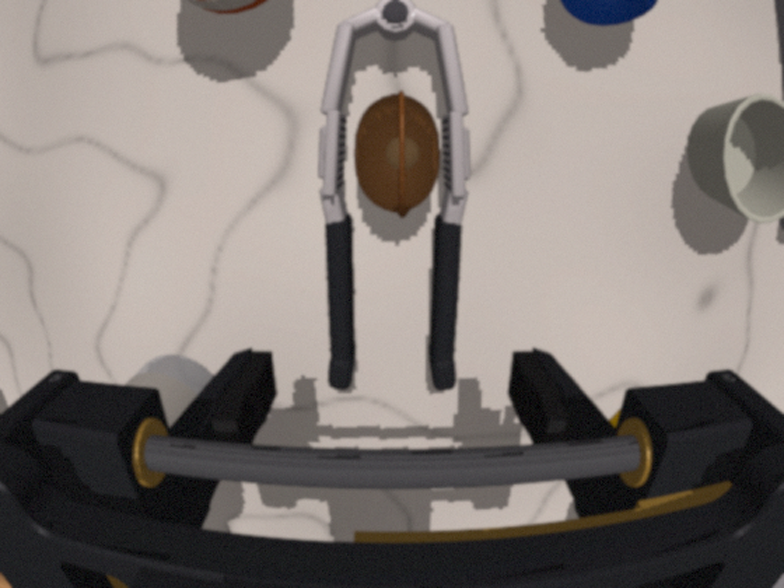

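Run:
```python
from h import *
cm=camera_model('wrist'); im=camera('wrist')
c=cv2.resize(im[50:290,210:350],None,fx=2.5,fy=2.5,interpolation=cv2.INTER_CUBIC)
cv2.imwrite('pics/w15.png',c[:,:,::-1])
P=lambda u,v,z:atz(cm,u/1.4,v/1.4,z,True)[:2].round(4)
print('ends',P(402,94,.028),P(403,213,.028),'mid', P(398,153,.023), 'sides',P(355,153,.023),P(440,153,.023))
print('pin',P(397,12,.029)); 
for v in (250,300,350): print('grips',v)
print(P(328,280,.02),P(353,280,.02),P(435,280,.02),P(461,280,.02))
blob(im,cm,(250,60,318,160),True,smin=110)
```

```text
ends [ 0.4676 -0.1727] [ 0.464  -0.2289] mid [ 0.4637 -0.2004] sides [ 0.4434 -0.1987] [ 0.4837 -0.2017]
pin [ 0.4683 -0.1328]
grips 250
grips 300
grips 350
[ 0.4232 -0.2617] [ 0.4361 -0.2627] [ 0.478  -0.2659] [ 0.4915 -0.2669]
[ 254   66   59   88 3900] [ 0.46294656 -0.20029576] 86.05722149492657 [0.03961323 0.0564989 ]
```

View pics/w15.png

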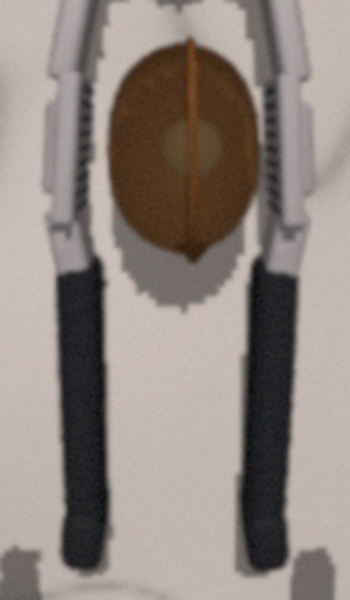

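Request:
step_arm(series=[[0,-1,-1,-7,52],[0,-2,-1,-14,52],[0.1,-3,-1,-21,52],[0.2,-4,-1,-28,52],[0.3,-5,-1,-35,52],[0.4,-6,-1,-42,52],[0.4,-7,-1,-49,52],[0.4,-7.7,-1,-56,52],[0.4,-7.7,-1,-63,52],[0.4,-7.7,-1,-70,52]])

```text
time_s: 18.38
ee_pos: [0.4651, -0.2007, 0.1058]
tcp_rot: [3.141, -0.0, 1.153]
contact_force: [-0.7, 1.0, -0.4]
gripper_width: 0.0701
```

Request:
step_arm(series=[[0,0,0,-7,52],[0,0,0,-14,52],[0,0,1,-20.1,52],[0,0,2,-20.1,52],[0,0,3,-20.1,52],[0,0,3,-20.1,52],[0,0,3,-20.1,52],[0,0,3,-20.1,52],[0,0,3,-20.1,52],[0,0,3,-20.1,52]])

```text
time_s: 19.22
ee_pos: [0.4655, -0.2014, 0.0762]
tcp_rot: [3.141, 0.0, 1.496]
contact_force: [-0.3, -0.0, -0.4]
gripper_width: 0.0699
```

Run:
```python
from h import *
camera('wrist')
cm=camera_model('wrist'); im=save('wrist','w16.png',scale=1.4); s=get_state(); print(s['contact_force'],s['gripper_width'],cm['xyz'],cm['rotation'])
go([.465,-.2008,.015],85.8)
for p in [(.4658,-.1708,.032),(.4638,-.2307,.032),(.4658,-.2008,.046),(.4628+.0055,-.1328,.029)]: print(p,proj(cm,p,True)*1.4)
```

```text
[ 0.08226165  0.22110233 -0.40499235] 0.06984982559932452 [ 0.38280754 -0.194214    0.22277683] [-3.23610922e-01 -2.38701579e-04  1.49628035e+00]
ee [ 0.4654 -0.2014  0.0762] [3.1407e+00 3.0000e-04 1.4965e+00] move cm [ 0.06 -0.05  6.12] turn -0.1
(0.4658, -0.1708, 0.032) [456.08204536 322.35191617]
(0.4638, -0.2307, 0.032) [325.60726161 327.27708755]
(0.4658, -0.2008, 0.046) [390.6852117  340.13925739]
(0.4683, -0.1328, 0.029) [533.56996754 318.31641627]
```

View pics/w16.png

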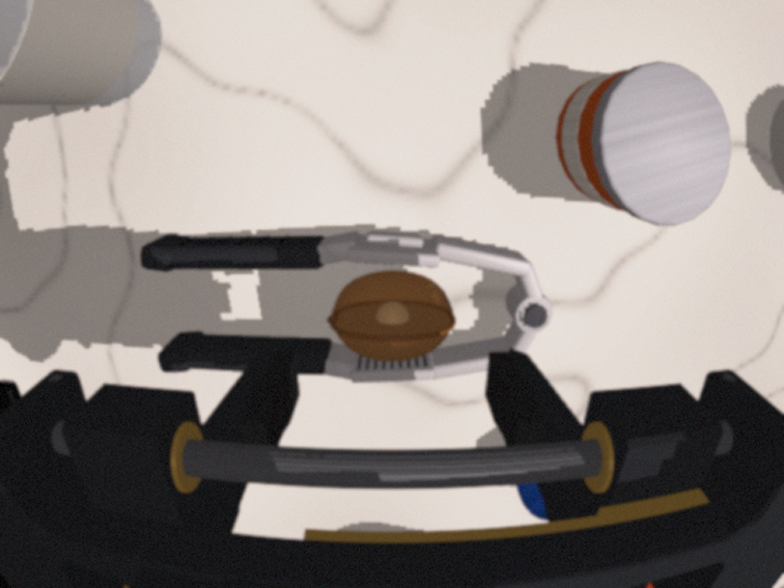

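Request:
step_arm(series=[[0,-0.15,1.5,0,52],[0,-0.15,2.5,0,52],[0,-0.15,3.2,0,52],[0,-0.15,3.9,0,52],[0,-0.15,4.6,0,52],[0,-0.15,5.2,0,52],[0,-0.15,5.7,0,52],[0,-0.15,6.05,0,52],[0,-0.15,6.05,0,52],[0,-0.15,6.05,0,52]])

```text
time_s: 20.15
ee_pos: [0.4635, -0.2011, 0.0151]
tcp_rot: [-3.141, -0.0, 1.497]
contact_force: [0.7, 0.3, 0.5]
gripper_width: 0.0704
```

Run:
```python
from h import *
cm=camera_model('wrist'); im=camera('wrist'); s=get_state(); print(s['contact_force'],s['gripper_width'])
cv2.imwrite('pics/w17.png',cv2.resize(im[150:330,100:420],None,fx=2.5,fy=2.5,interpolation=cv2.INTER_CUBIC)[:,:,::-1])
go([.4638,-.2008,.0155],85.8)
M=R.from_euler('xyz',s['tcp_rot']).as_matrix()
for p in [(-.03,0,-.017),(.03,0,-.017),(-.03,0,-.008),(.03,0,-.008),(0,0,-.031)]:
    print(p,(proj(cm,s['ee_pos']+M@np.array(p),True)-[100,150])*2.5)
```

```text
[ 0.61313002  0.06830771 -1.20988934] 0.06993032652427647
ee [ 0.4637 -0.2012  0.0153] [3.1413e+00 1.0000e-04 1.4968e+00] move cm [ 0.04  0.   -0.02] turn -0.0
(-0.03, 0, -0.017) [285.23037562 336.63330923]
(0.03, 0, -0.017) [601.821226   336.83027566]
(-0.03, 0, -0.008) [293.14946522 312.69721712]
(0.03, 0, -0.008) [594.37837804 312.83411781]
(0, 0, -0.031) [442.85483169 382.49703226]
```

View pics/w17.png

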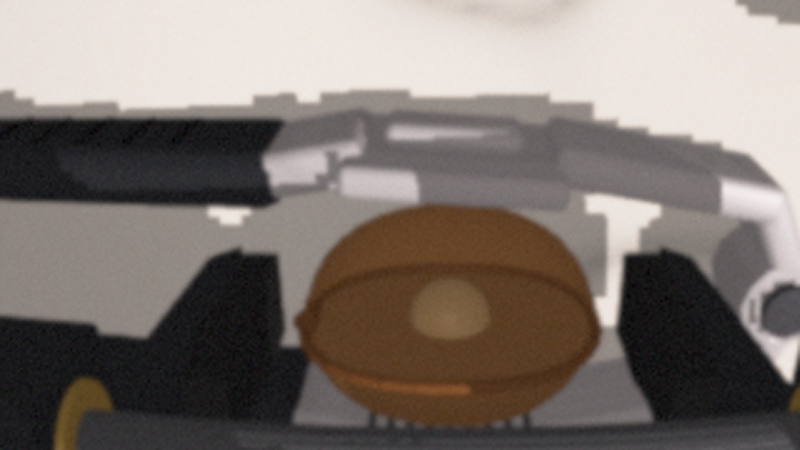

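Request:
step_arm(series=[[0,0,0,0,75],[0,0,0,0,90],[0,0,0,0,110],[0,0,0,0,130],[0,0,0,0,130],[0,0,0,0,130],[0,0,0,0,130],[0,0,-0.5,0,130],[0,0,-1,0,130],[0,0,-1.5,0,130]])

```text
time_s: 21.03
ee_pos: [0.4632, -0.2009, 0.0304]
tcp_rot: [-3.141, -0.0, 1.497]
contact_force: [-0.3, -0.0, -1.1]
gripper_width: 0.0599
```

Request:
step_arm(series=[[0,0,-0.7,0,130],[0,0,-1.5,0,130],[0,0,-3,0,130],[0,0,-5,0,130],[0,0,-7.5,0,130],[0,0,-10,0,130],[0,0,-11,0,130],[0,0,-11,0,130],[0,0,-11,0,130],[0,0,-11,0,130]])

```text
time_s: 21.87
ee_pos: [0.4625, -0.2006, 0.1388]
tcp_rot: [-3.14, -0.001, 1.497]
contact_force: [0.1, -0.1, -0.4]
gripper_width: 0.06
```

Run:
```python
from h import *
cm=camera_model('wrist'); im=save('wrist','w18.png',scale=1.4); s=get_state(); print(s['contact_force'],s['gripper_width'])
go([.44,.217,.14],85.8)
cmt=camera_model('top'); im=save('top','t18.png'); print(search_frame('top','bowl')[:2])
```

```text
[-0.78491659  0.08283042  0.27573885] 0.0592790339957341
ee [ 0.4622 -0.2005  0.1384] [-3.1386e+00 -1.2000e-03  1.4967e+00] move cm [41.47 -5.31 -0.1 ] turn -0.0
[{'extent': [181.0, 237.2, 75.2, 76.7], 'score': 0.85}]
```

View pics/w18.png

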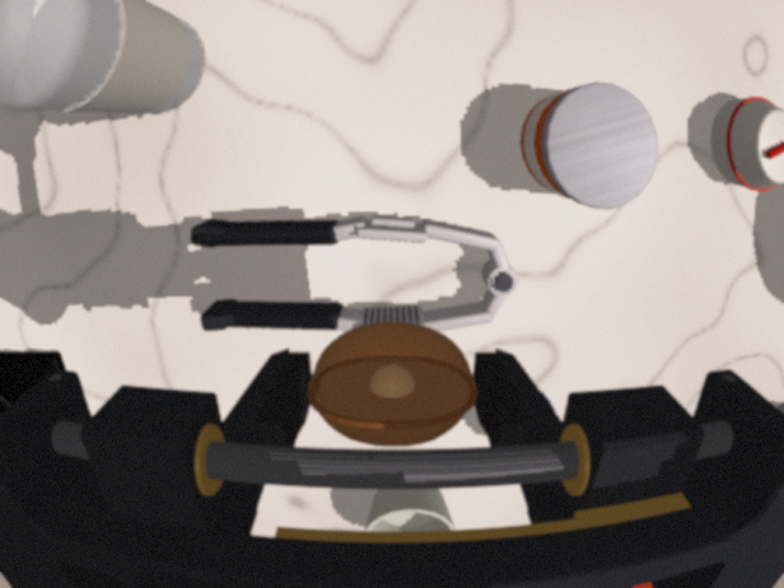

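View pics/t18.png

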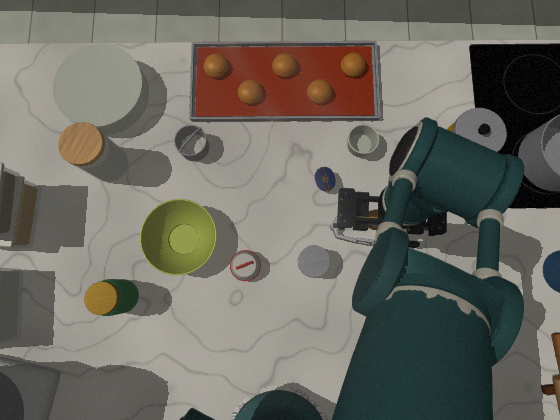

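Request:
step_arm(series=[[2,0,0,0,130],[5,0,0,0,130],[9,0.1,0,0,130],[13,0.2,0,0,130],[17,0.3,0,0,130],[21,0.4,0,0,130],[25,0.5,0,0,130],[29,0.6,0,0,130],[33,0.7,0,0,130],[36,0.7,0,0,130]])

```text
time_s: 22.85
ee_pos: [0.4965, 0.1602, 0.1392]
tcp_rot: [-3.14, -0.0, 1.498]
contact_force: [0.4, -0.0, -0.3]
gripper_width: 0.0596
```

Request:
step_arm(series=[[3,0,0,0,130],[5,0,0,0,130],[5.9,0,0,0,130],[5.9,0,0,0,130],[5.9,0,0,0,130],[5.9,0,0,0,130],[5.9,0,0,0,130],[5.9,0,0,0,130],[5.9,0,0,0,130],[5.9,0,0,0,130]])

```text
time_s: 23.68
ee_pos: [0.5016, 0.2156, 0.1404]
tcp_rot: [3.141, -0.0, 1.496]
contact_force: [0.1, -0.5, 0.2]
gripper_width: 0.0596
```

Run:
```python
from h import *
cm=camera_model('wrist'); im=save('wrist','w19.png',scale=1.4); s=get_state(); print(s['contact_force'],s['gripper_width'],cm['xyz'],cm['rotation'])
go([.44,.218,.06],85.8)
hsv=cv2.cvtColor(im,cv2.COLOR_RGB2HSV)
for d in search_frame('wrist','bowl')[:2]: print(d)
for p in [(.44,.218,.005)]: print(proj(cm,p,True)*1.4)
```

```text
[ 0.7763762  -0.82035084 -0.02648014] 0.05963346798250567 [0.41909259 0.22274848 0.28696566] [-3.22907634e-01 -6.47441492e-04  1.49558907e+00]
ee [0.5016 0.2157 0.1404] [ 3.1414e+00 -1.0000e-04  1.4959e+00] move cm [-0.23 -6.16  8.03] turn -0.1
{'extent': [276.6, 125.0, 234.9, 231.0], 'score': 0.76}
[386.24875903 174.25862997]
```

View pics/w19.png

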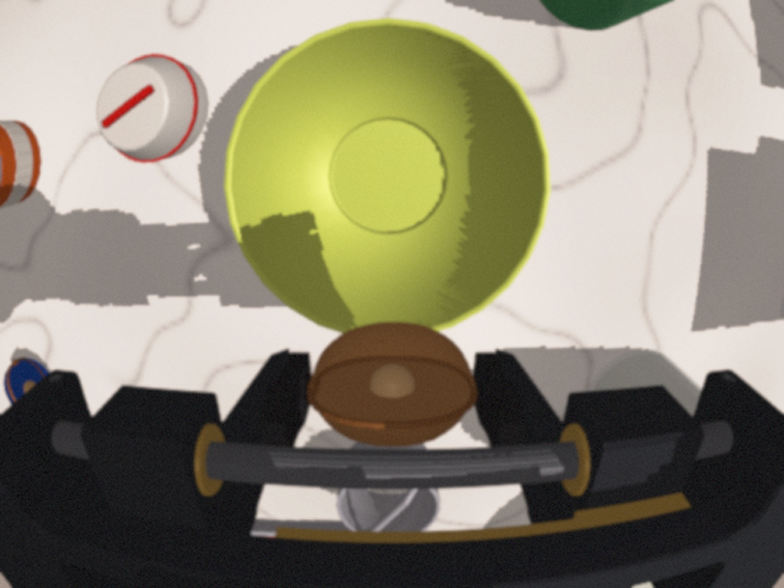

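Request:
step_arm(series=[[-0.05,-2,0,0,130],[-0.1,-4,0,0,130],[-0.15,-5.5,0,0,130],[-0.18,-6.1,1,0,130],[-0.18,-6.1,3,0,130],[-0.18,-6.1,5,0,130],[-0.18,-6.1,7,0,130],[-0.18,-6.1,9,0,130],[-0.18,-6.1,10,0,130],[-0.18,-6.1,10,0,130]])

```text
time_s: 24.62
ee_pos: [0.4384, 0.2179, 0.0373]
tcp_rot: [-3.137, 0.003, 1.497]
contact_force: [0.2, -0.1, -0.7]
gripper_width: 0.0598
```

Run:
```python
from h import *
for k in range(3): camera('top')
cm=camera_model('wrist'); im=save('wrist','w20.png',scale=1.4); s=get_state(); print(s['contact_force'],s['gripper_width'])
go([.4405,.2185,.0205],85.8)
```

```text
[-0.52191356 -0.31269584 -0.18057636] 0.05957567125050889
ee [0.4417 0.2194 0.0413] [ 3.1397e+00 -1.0000e-03  1.4968e+00] move cm [-0.1  -0.12  2.08] turn -0.0
```

View pics/w20.png

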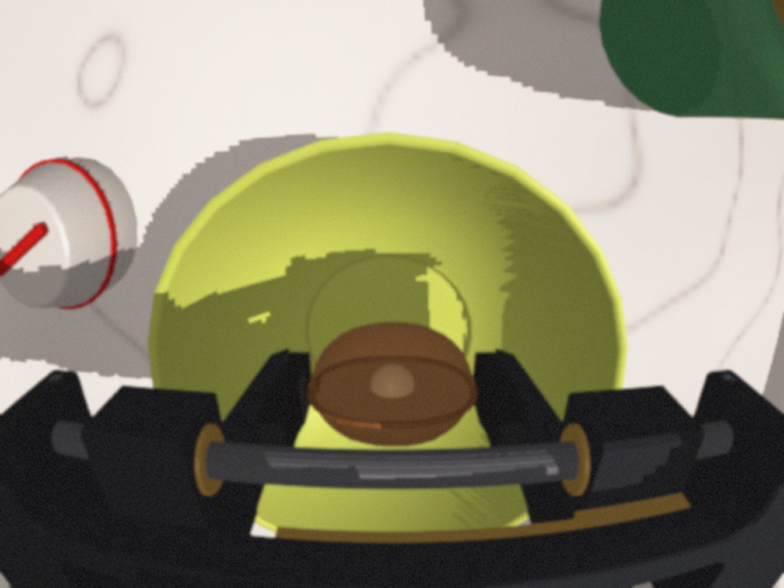

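Request:
step_arm(series=[[-0.1,-0.12,0.5,0,130],[-0.1,-0.12,0.9,0,130],[-0.1,-0.12,1.2,0,130],[-0.1,-0.12,1.5,0,130],[-0.1,-0.12,1.7,0,130],[-0.1,-0.12,1.8,0,130],[-0.1,-0.12,1.9,0,130],[-0.1,-0.12,1.95,0,130],[-0.1,-0.12,1.95,0,130],[-0.1,-0.12,1.95,0,130]])

```text
time_s: 25.65
ee_pos: [0.4394, 0.2181, 0.0208]
tcp_rot: [3.141, -0.0, 1.497]
contact_force: [0.6, -1.0, -0.9]
gripper_width: 0.0597
```

Run:
```python
from h import *
for k in range(4): s=get_state(); print(s['contact_force'],s['ee_pos'],s['gripper_width']); camera('top')
```

```text
[ 0.59649258 -0.95134531 -0.90864529] [0.43938214 0.21814205 0.02079282] 0.05966202755367527
[ 0.06879838 -0.18447715 -0.02238094] [0.43938465 0.21814518 0.02081183] 0.05943409727466415
[-0.16632303 -0.45115242 -0.58225415] [0.43934303 0.21812403 0.02078662] 0.05971543120256709
[-0.50675884  0.45827524 -0.27954174] [0.43932046 0.21808046 0.02077678] 0.05987956833052137
```

Another fraction of a millimetre down to feel the floor, then release.

Request:
step_arm(series=[[0,0,0.02,0,130],[0,0,0.04,0,130],[0,0,0.06,0,130],[0,0,0.06,0,130],[0,0,0.06,0,130],[0,0,0.06,0,130],[0,0,0.06,0,130],[0,0,0.06,0,130],[0,0,0.06,0,130],[0,0,0.06,0,130]])

```text
time_s: 26.68
ee_pos: [0.4394, 0.2181, 0.0206]
tcp_rot: [3.142, -0.0, 1.497]
contact_force: [-1.8, -0.8, 5.1]
gripper_width: 0.0598
```

Run:
```python
from h import *
for k in range(4): s=get_state(); print(s['contact_force'],s['ee_pos'],s['gripper_width']); camera('top')
```

```text
[-1.79875655 -0.84970347  5.1179157 ] [0.43937882 0.21811069 0.02062137] 0.05977398888210448
[-1.84715816 -0.8372608   5.62548023] [0.43939811 0.21810403 0.02062871] 0.059749265503944375
[-1.84092708 -0.61860137  5.24367635] [0.43940307 0.21809855 0.02062937] 0.059493037796095924
[-2.0098799  -1.42191894  4.01693762] [0.4394062  0.21810473 0.02063444] 0.0598674531373438
```

Request:
step_arm(series=[[0,0,0,0,85],[0,0,0,0,80],[0,0,0,0,72],[0,0,0,0,64],[0,0,0,0,58],[0,0,0,0,58],[0,0,0,0,58],[0,0,-0.5,0,58],[0,0,-1.5,0,58],[0,0,-3,0,58]])

```text
time_s: 27.72
ee_pos: [0.4382, 0.2176, 0.0499]
tcp_rot: [-3.139, 0.001, 1.497]
contact_force: [0.6, -0.4, -0.0]
gripper_width: 0.0679
```

Request:
step_arm(series=[[0,0,-3,0,58],[0,0,-6,0,58],[0,0,-9,0,58],[0,2,-12,0,58],[0,5,-13,0,58],[0,8,-13,0,58],[0,8,-13,0,58],[0,8,-13,0,58],[0,8,-13,0,58],[0,8,-13,0,58]])

```text
time_s: 28.55
ee_pos: [0.5176, 0.212, 0.1796]
tcp_rot: [-3.14, 0.001, 1.497]
contact_force: [-0.4, -0.0, 0.4]
gripper_width: 0.0681
```

Run:
```python
from h import *
im=save('wrist','w21.png',scale=1.4); im=save('top','t21.png'); im=save('scene','s21.png'); s=get_state(); print(s['time_s'],s['contact_force'],s['ee_pos'],s['gripper_width'])
```

```text
28.7 [-0.12451455 -1.86864619  0.73191785] [0.51788619 0.21217507 0.17977718] 0.06809187990951923
```

View pics/w21.png

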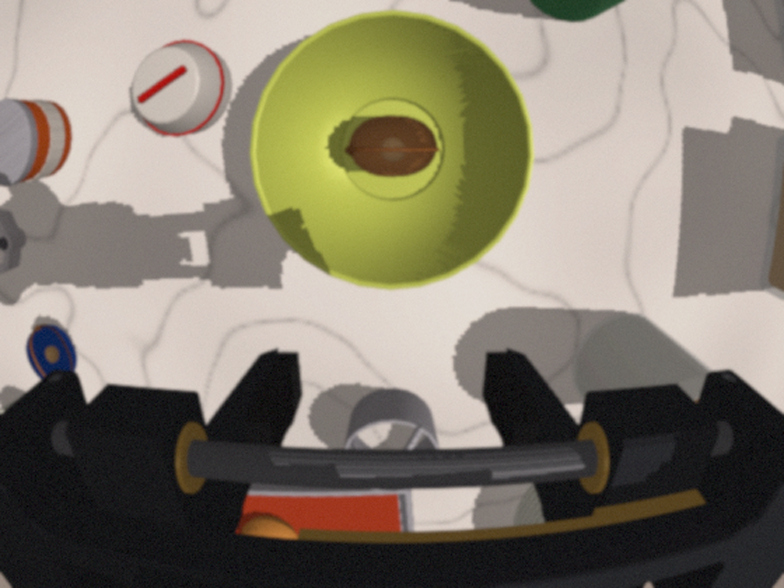

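View pics/t21.png

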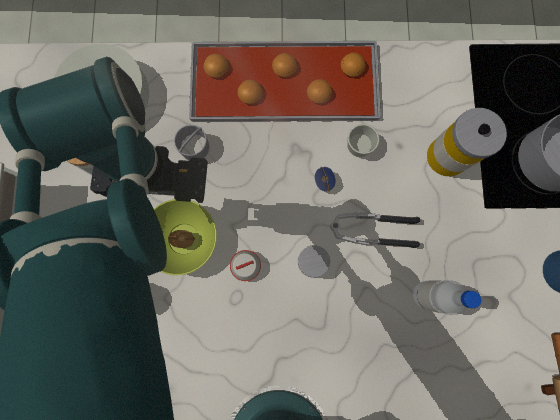

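View pics/s21.png

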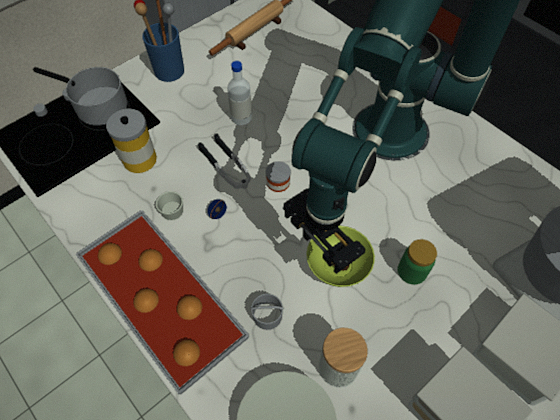

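```bash
python3 -c "
from workcell import *
print(sign_off(), get_state()['time_s'])"
```

```text
the job is handed in; nothing more can be done
the job is handed in; nothing more can be done
```

The walnut is cracked and lying in the green bowl. I handed the job in shortly after 28.7 s on the clock, well inside the 67 s limit. `sign_off()` reports no verdict, so success rests on the checks below.

**What I did:**
- I picked the brown walnut at top-camera pixel (284,188) and left its blue look-alike at (325,179) alone.
- I took it by its ends, laid it lengthwise between the jaws and let go.
- I squeezed both grips from above in small steps, down to a 52 mm opening, then let the nutcracker spring open.
- I lifted the walnut by its ends and lowered it onto the bowl floor, feeling about 5 N of contact. Then I released it and moved clear.

**What the last checks showed:**
- **Crack:** the nut went from 46 mm to about 41 mm across. I stopped well before the 43–44 mm span where the squeeze starts rising again towards crushing. The shell joint itself could only be judged from images.
- **Bowl and nutcracker:** the walnut is on the bowl floor and the bowl is upright. The nutcracker lies flat and open, with the grips about 42 mm apart inside and 68 mm outside.
- **Other things on the bench:** those visible in the final pictures show no movement. The arm hid the sugar jar and olive jar from the top camera; the scene camera still shows both in place.

**Disagreements between measurements:**
- Wrist-camera positions differed by 1–2 mm from one view to another. I re-measured close up before each fit.
- The top view first gave the walnut's angle as about -14°, against about -24° from the wrist camera. I used the wrist value, and the grasp came out straight.

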